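# A swizzle stick for every drink

## Task

Turn the clear swizzle-stick box slot end down over the bar mat and shake it until every stick has dropped out, then lay the empty box down flat on the lazy susan where it came from. Stand the sticks in the tumblers and copper mugs, only one to a glass (any glass will do, some may stay empty), without tipping a glass, and leave the amber jar and the cork coaster where they are.

Things in the scene. Friction and masses are not known exactly. Their poses are not given: they have to be found in the camera images.
- box_c (a point): Centre of the swizzle-stick box: loose, clear with black ends, 166 long (x axis) x 64 wide (y) x 44 high (z), walls 4 mm, about 0.2 kg, lying flat on the lazy susan with z up and its -x end (the slot end) roughly towards the robot. The sticks lie lengthwise inside and can only leave end first through the slot.
- box_slot (a point): Centre of the box's slot, in the middle of its -x end wall, on the outer face (axes as the box): 26 long (along y) x 13 wide (along z), with 11.5 mm (along z) and 15 mm (along y) of end wall on each side of it inside the box. With the slot end down the sticks stand or lean beside the slot until one lines up with it: shake along z, rocking sideways along y too.
- stick1_c (a point): Centre of a loose flat bamboo swizzle stick, 140 long (its x axis; both ends alike) x 10 wide (y) x 8 mm thick (z), 12 g. Three to five sticks are present, all starting inside the box; None if this one is absent.
- stick2_c (a point): Centre of a loose flat bamboo swizzle stick, 140 long (its x axis; both ends alike) x 10 wide (y) x 8 mm thick (z), 12 g. Three to five sticks are present, all starting inside the box; None if this one is absent.
- stick3_c (a point): Centre of a loose flat bamboo swizzle stick, 140 long (its x axis; both ends alike) x 10 wide (y) x 8 mm thick (z), 12 g. Three to five sticks are present, all starting inside the box; None if this one is absent.
- stick4_c (a point): Centre of a loose flat bamboo swizzle stick, 140 long (its x axis; both ends alike) x 10 wide (y) x 8 mm thick (z), 12 g. Three to five sticks are present, all starting inside the box; None if this one is absent.
- stick5_c (a point): Centre of a loose flat bamboo swizzle stick, 140 long (its x axis; both ends alike) x 10 wide (y) x 8 mm thick (z), 12 g. Three to five sticks are present, all starting inside the box; None if this one is absent.
- tumbler1_rim (a point): Centre of the mouth of a loose blue-tinted cut-glass tumbler, 98 high, mouth 74 mm wide inside, 82 outside, inner floor 10 mm above its underside; z axis up. 0.36 kg.
- tumbler2_rim (a point): Centre of the mouth of a loose blue-tinted cut-glass tumbler, 98 high, mouth 74 mm wide inside, 82 outside, inner floor 10 mm above its underside; z axis up. 0.36 kg.
- tumbler3_rim (a point): Centre of the mouth of a loose blue-tinted cut-glass tumbler, 98 high, mouth 74 mm wide inside, 82 outside, inner floor 10 mm above its underside; z axis up. 0.36 kg.
- mug1_rim (a point): Centre of the mouth of a loose copper mule mug, 96 high, mouth 74 mm wide inside, 80 outside, inner floor 5 mm above its underside; z axis up; its handle sticks out 75 mm from the axis along its y axis. 0.3 kg.
- mug2_rim (a point): Centre of the mouth of a loose copper mule mug, 96 high, mouth 74 mm wide inside, 80 outside, inner floor 5 mm above its underside; z axis up; its handle sticks out 75 mm from the axis along its y axis. 0.3 kg.
- susan_top (a point): Centre of the top face of the black lazy susan, 220 mm across, top 25 mm above the table. Its foot is fixed, its plate turns freely about the vertical.
- mat_top (a point): Centre of the top face of the black rubber bar mat, 200 (x) x 260 (y) mm, 6 mm thick, fixed to the table.
- coaster_center (a point): Bystander: centre of a loose cork coaster, 96 mm across, 8 thick.
- jar_mid (a point): Bystander: loose amber glass jar standing on the cork coaster, 68 mm across, 100 high; point half-way up its axis. (The third bystander, a fixed steel syrup dispenser 230 mm high, stands well off to the robot's right, more than 55 degrees from straight ahead.)
There are look-alikes about, which are no part of the job. What is meant by the part that bears box_c is not yellow, and is the larger of those in its own colour.

How it is judged (in metres and radians):
On the way:
1. every stick is out of the box (distance between each of stick1_c, stick2_c, stick3_c, stick4_c, stick5_c and box_c above 0.12 m), for 0.2 s.
At the end, for the whole second after the job is handed in: Each stick stands in a glass (centre within 40 mm of its axis, 5 to 70 mm below the rim, lean under 0.85 rad), at most one to a glass (centres over 45 mm apart); the glasses stand upright; the box lies flat at rest on the lazy susan, centre within 60 mm of the susan's (((horizontal distance between stick1_c and tumbler1_rim below 0.04 m and z of stick1_c in the frame of tumbler1_rim between -0.07 and -0.005 m and angle between the x axis of stick1_c and the z axis of tumbler1_rim, either way round below 0.85 rad) or (horizontal distance between stick1_c and tumbler2_rim below 0.04 m and z of stick1_c in the frame of tumbler2_rim between -0.07 and -0.005 m and angle between the x axis of stick1_c and the z axis of tumbler2_rim, either way round below 0.85 rad) or (horizontal distance between stick1_c and tumbler3_rim below 0.04 m and z of stick1_c in the frame of tumbler3_rim between -0.07 and -0.005 m and angle between the x axis of stick1_c and the z axis of tumbler3_rim, either way round below 0.85 rad) or (horizontal distance between stick1_c and mug1_rim below 0.04 m and z of stick1_c in the frame of mug1_rim between -0.07 and -0.005 m and angle between the x axis of stick1_c and the z axis of mug1_rim, either way round below 0.85 rad) or (horizontal distance between stick1_c and mug2_rim below 0.04 m and z of stick1_c in the frame of mug2_rim between -0.07 and -0.005 m and angle between the x axis of stick1_c and the z axis of mug2_rim, either way round below 0.85 rad)) and linear speed of each of stick1, stick2, stick3, stick4, stick5, box below 0.03 m/s and ((horizontal distance between stick2_c and tumbler1_rim below 0.04 m and z of stick2_c in the frame of tumbler1_rim between -0.07 and -0.005 m and angle between the x axis of stick2_c and the z axis of tumbler1_rim, either way round below 0.85 rad) or (horizontal distance between stick2_c and tumbler2_rim below 0.04 m and z of stick2_c in the frame of tumbler2_rim between -0.07 and -0.005 m and angle between the x axis of stick2_c and the z axis of tumbler2_rim, either way round below 0.85 rad) or (horizontal distance between stick2_c and tumbler3_rim below 0.04 m and z of stick2_c in the frame of tumbler3_rim between -0.07 and -0.005 m and angle between the x axis of stick2_c and the z axis of tumbler3_rim, either way round below 0.85 rad) or (horizontal distance between stick2_c and mug1_rim below 0.04 m and z of stick2_c in the frame of mug1_rim between -0.07 and -0.005 m and angle between the x axis of stick2_c and the z axis of mug1_rim, either way round below 0.85 rad) or (horizontal distance between stick2_c and mug2_rim below 0.04 m and z of stick2_c in the frame of mug2_rim between -0.07 and -0.005 m and angle between the x axis of stick2_c and the z axis of mug2_rim, either way round below 0.85 rad)) and ((horizontal distance between stick3_c and tumbler1_rim below 0.04 m and z of stick3_c in the frame of tumbler1_rim between -0.07 and -0.005 m and angle between the x axis of stick3_c and the z axis of tumbler1_rim, either way round below 0.85 rad) or (horizontal distance between stick3_c and tumbler2_rim below 0.04 m and z of stick3_c in the frame of tumbler2_rim between -0.07 and -0.005 m and angle between the x axis of stick3_c and the z axis of tumbler2_rim, either way round below 0.85 rad) or (horizontal distance between stick3_c and tumbler3_rim below 0.04 m and z of stick3_c in the frame of tumbler3_rim between -0.07 and -0.005 m and angle between the x axis of stick3_c and the z axis of tumbler3_rim, either way round below 0.85 rad) or (horizontal distance between stick3_c and mug1_rim below 0.04 m and z of stick3_c in the frame of mug1_rim between -0.07 and -0.005 m and angle between the x axis of stick3_c and the z axis of mug1_rim, either way round below 0.85 rad) or (horizontal distance between stick3_c and mug2_rim below 0.04 m and z of stick3_c in the frame of mug2_rim between -0.07 and -0.005 m and angle between the x axis of stick3_c and the z axis of mug2_rim, either way round below 0.85 rad)) and ((horizontal distance between stick4_c and tumbler1_rim below 0.04 m and z of stick4_c in the frame of tumbler1_rim between -0.07 and -0.005 m and angle between the x axis of stick4_c and the z axis of tumbler1_rim, either way round below 0.85 rad) or (horizontal distance between stick4_c and tumbler2_rim below 0.04 m and z of stick4_c in the frame of tumbler2_rim between -0.07 and -0.005 m and angle between the x axis of stick4_c and the z axis of tumbler2_rim, either way round below 0.85 rad) or (horizontal distance between stick4_c and tumbler3_rim below 0.04 m and z of stick4_c in the frame of tumbler3_rim between -0.07 and -0.005 m and angle between the x axis of stick4_c and the z axis of tumbler3_rim, either way round below 0.85 rad) or (horizontal distance between stick4_c and mug1_rim below 0.04 m and z of stick4_c in the frame of mug1_rim between -0.07 and -0.005 m and angle between the x axis of stick4_c and the z axis of mug1_rim, either way round below 0.85 rad) or (horizontal distance between stick4_c and mug2_rim below 0.04 m and z of stick4_c in the frame of mug2_rim between -0.07 and -0.005 m and angle between the x axis of stick4_c and the z axis of mug2_rim, either way round below 0.85 rad)) and ((horizontal distance between stick5_c and tumbler1_rim below 0.04 m and z of stick5_c in the frame of tumbler1_rim between -0.07 and -0.005 m and angle between the x axis of stick5_c and the z axis of tumbler1_rim, either way round below 0.85 rad) or (horizontal distance between stick5_c and tumbler2_rim below 0.04 m and z of stick5_c in the frame of tumbler2_rim between -0.07 and -0.005 m and angle between the x axis of stick5_c and the z axis of tumbler2_rim, either way round below 0.85 rad) or (horizontal distance between stick5_c and tumbler3_rim below 0.04 m and z of stick5_c in the frame of tumbler3_rim between -0.07 and -0.005 m and angle between the x axis of stick5_c and the z axis of tumbler3_rim, either way round below 0.85 rad) or (horizontal distance between stick5_c and mug1_rim below 0.04 m and z of stick5_c in the frame of mug1_rim between -0.07 and -0.005 m and angle between the x axis of stick5_c and the z axis of mug1_rim, either way round below 0.85 rad) or (horizontal distance between stick5_c and mug2_rim below 0.04 m and z of stick5_c in the frame of mug2_rim between -0.07 and -0.005 m and angle between the x axis of stick5_c and the z axis of mug2_rim, either way round below 0.85 rad)) and horizontal distance between stick1_c and stick2_c above 0.045 m and horizontal distance between each of stick1_c, stick2_c and stick3_c above 0.045 m and horizontal distance between each of stick1_c, stick2_c, stick3_c and stick4_c above 0.045 m and horizontal distance between each of stick1_c, stick2_c, stick3_c, stick4_c and stick5_c above 0.045 m and angle between each of tumbler1_rim, tumbler2_rim, tumbler3_rim, mug1_rim, mug2_rim's own z axis and vertical below 0.1 rad and height (world z) of each of tumbler1_rim, tumbler2_rim, tumbler3_rim, mug1_rim, mug2_rim below 0.11 m and horizontal distance between box_c and susan_top below 0.06 m and z of box_c in the frame of susan_top between 0.014 and 0.036 m and angle between box_c's own x axis and vertical between 1.42 and 1.72 rad); the robot touches nothing.
It fails at once if a glass or mug is tipped over (angle between any of tumbler1_rim, tumbler2_rim, tumbler3_rim, mug1_rim, mug2_rim's own z axis and vertical above 0.6 rad).
It fails at once if the amber jar is pushed aside (distance of jar_mid from where it was at the start of the episode above 0.03 m).
It fails at once if the cork coaster is pushed aside (distance of coaster_center from where it was at the start of the episode above 0.03 m).
Of stick1, stick2, stick3, stick4, stick5 only 3 to 5 are there at a start; the rules pass over those that are not, and their reading is None.
At some moment in a run one of tumbler1, tumbler2, tumbler3, mug1, mug2 may be knocked a few centimetres aside while the robot is not near it.
It also fails if it takes over 210 s, if anything falls off the work surface, if the arm or the gripper's body presses on something with over 40 N, if the wrist force passes 120 N, or if a joint passes its speed limit or range.

## Robot

A 6-joint arm with a two-finger parallel gripper is mounted at the origin on the work surface. World frame = base frame: x ahead of the robot, y to its left, z up, the work surface at z = 0. Lengths are in mm, angles in degrees, forces in N, time in s.
With the tool pointing down it reaches from about 300 to 950 mm from the base axis. Payload 3.1 kg.
Tool frame: the origin (TCP) lies at the centre of the arm's flange, where the gripper is bolted on; the fingertips stand 173 mm ahead of it and the grasp point (between the pads) lies 155 mm ahead of it; z points along the fingers, y is the direction in which the jaws open and shut (so a half turn about z gives the same grasp; the last joint's range is limited). The gripper opens to 85 mm and grips with 20 to 120 N. Pads are 22 mm wide; open, the fingers measure 114 mm over their backs; the gripper's body (76 mm by 85 mm) begins 54 mm behind the grasp point. The pads swing forward as they close: fully open they stand 13 mm farther back than shut.
Start: joints at [67.855, 17.653, 93.61, -0, 68.738, -3.994], TCP at [194.731, 593.897, 404.672] pointing down, gripper open.
Joint ranges: [-175.34, 175.34], [-45.06, 112.39], [2.9, 150.54], [-68.45, 248.45], [3.09, 151.38], [-168.51, 168.51]. Speed limits (degrees/s): [159.86, 159.86, 180, 180, 180, 180].

## Interface

Orientations are given as [roll, pitch, yaw] about the fixed x, y, z axes, in that order (R = Rz(yaw) Ry(pitch) Rx(roll)).
In Python, from plant import env gives the robot as it stands.
- The arm moves only by the tool jog_arm, never from a script. Its argument "motion" is text: rows parted by semicolons, each of 6 numbers parted by spaces: the shift along the tool's x, y, z in cm, then the turn, a rotation vector about the tool's x, y, z in degrees. A call has exactly 10 rows; each row is the pose to reach, as a shift and turn from the pose commanded when the call began, along the tool's axes at that moment; what a row does not reach only later rows make up. A row lasts 1/12 s, in which the tool goes at most 41.7 mm and 7.16 degrees, less where a joint would pass 70% of its speed; a pose out of reach is approached as far as the arm can. A call with a gripper value outside its range is refused whole. "jaw" is the finger opening in cm, from 0 to 8.54, set as the call begins (left out, the last holds). The fingers move at their own pace and stop on an object; "newtons" is the grip in N (left out, the last holds). Time passes only in rows, so rows that repeat a pose let the fingers close, or fill a call up. It gives the time, the measured TCP pose, the force and the opening at its end, in the units of the state.
- env.sense(): the state, without advancing time (a new reading comes with each control period).
- env.grab_frame(name): name is "scene" or "top" or "wrist"; returns a dict with "image" (400x640x3 uint8, red, green, blue), "z_map" (400x640 float32, mm along the optical axis (not along the pixel's ray), 0 where there is no reading), "fx", "fy", "cx", "cy" (pixels), "position" and "orientation" of the camera in the world; the wrist camera has in their place "mount" (4x4, takes a point from camera to tool coordinates, whose origin is the TCP and whose axes are the flange's). Camera axes: x right, y down, z forward; pixel columns grow to the right and rows downward; lengths in mm; the calibration is good to about 2 mm. A picture is of the moment at which its call begins: read the wrist's pose just before it.
- env.finish_job(): hands the job in, once; it reports no verdict.
Trained networks look in a picture, given as the dict that the camera call returned (one of the last four; its "shot" number tells which), for a name from the list of things; names that differ only in an ending like _2 or _b are one class to them, and where a whole thing is asked for, a point or a joint stands for the part that bears it (a point fixed in the world has none). Each returns a list of dicts, best first, with "score" (0 to 1); they miss things now and then, are a little off and sometimes report something else, mostly with a low value. They report only what shows in the picture. A call takes as long as a camera call. They do not tell look-alikes from the thing itself.
- env.boxes_of(picture, target): "pixel" ([column, row] in pixels, amid what is visible of it).
The state is a dict: "t": time; "joint_positions": joint angles; "qd": joint speeds; "joint_torque": joint torques, N m; "position": TCP position; "tool_rot": TCP orientation; "contact_force": force on the tool from outside, world axes, zero at the start; "wrist_torque": the same for the moment, N m; "gripper_width": opening from 0.0 (shut) to 1.0 (fully open).
Only numpy, scipy, OpenCV 4.12 (cv2) and the standard library are available. Lean on these libraries where they do the work, as an engineer would, in place of code of your own. Each camera call takes 0.05 s, during which the arm holds its last target. There are 200 camera calls.

## Working session

There is one attempt and no reset: what is moved stays moved. The work goes in short steps, Python scripts to look and compute and a tool call to move; the robot and the scene stay as the last step left them, time stands still between calls to the robot, and variables do not carry over. Pictures are saved under pics/ and viewed, on a budget of 14 in all, crops included, one or two more only if the job needs it, and the job is handed in when it is done.

Besides the shell and the picture viewer there is one more tool, called after "Call:" as a command line: name --argument value ..., lists and objects as JSON in quotes. jog_arm: Moves the arm, as the interface text tells. Its arguments: {"type":"object","properties":{"motion":{"type":"string"},"jaw":{"type":"number"},"newtons":{"type":"number"}},"required":["motion"]}

```bash
ls; mkdir -p pics; cat > h.py <<'E'
import numpy as np, cv2
from scipy.spatial.transform import Rotation as R
from plant import env
def rot(o): return R.from_euler('xyz',np.array(o,float),degrees=True)
def cam(f,s=None):
    if 'mount' in f:
        M=np.array(f['mount'],float); T=np.eye(4); T[:3,:3]=rot(s['tool_rot']).as_matrix(); T[:3,3]=s['position']; return T@M
    T=np.eye(4); o=np.array(f['orientation'],float)
    T[:3,:3]=o if o.shape==(3,3) else rot(o).as_matrix(); T[:3,3]=f['position']; return T
def cloud(f,s=None):
    z=f['z_map'].astype(float); v,u=np.mgrid[:z.shape[0],:z.shape[1]]
    P=np.stack([(u-f['cx'])/f['fx']*z,(v-f['cy'])/f['fy']*z,z],-1); T=cam(f,s)
    W=P@T[:3,:3].T+T[:3,3]; W[z<=0]=np.nan; return W
def ray(f,u,v,z,s=None):
    T=cam(f,s); d=T[:3,:3]@np.array([(u-f['cx'])/f['fx'],(v-f['cy'])/f['fy'],1]); t=(z-T[2,3])/d[2]; return T[:3,3]+t*d
def proj(f,p,s=None):
    T=np.linalg.inv(cam(f,s)); q=T[:3,:3]@np.array(p,float)+T[:3,3]; return [f['fx']*q[0]/q[2]+f['cx'],f['fy']*q[1]/q[2]+f['cy']]
def save(f,n,crop=None,k=1):
    im=f['image'][...,::-1]
    if crop: a,b,c,d=crop; im=im[b:d,a:c]
    cv2.imwrite('pics/'+n,cv2.resize(im,None,fx=k,fy=k,interpolation=cv2.INTER_CUBIC))
E
python3 - <<'E'
from h import *
s=env.sense(); print(s)
for n in ('scene','top'):
    f=env.grab_frame(n); save(f,n+'0.png'); print(n,f['fx'],f['cx'],f['cy'],f['position'],f['orientation'],f['shot'])
    for t in ('box_c','box_slot','tumbler1_rim','mug1_rim','coaster_center','jar_mid','susan_top','mat_top'):
        try:
            for d in env.boxes_of(f,t):
                u,v=d['pixel']; W=cloud(f); print(t,np.round(d['pixel']),round(d['score'],2),np.round(W[int(v),int(u)]))
        except Exception as e: print(t,repr(e)[:200])
E
```

```text
pics
{'t': 0.0, 'joint_positions': array([ 6.78563918e+01,  1.77046733e+01,  9.36902400e+01, -5.04743689e-04,
        6.87356642e+01, -3.99203053e+00]), 'qd': array([-0.01673805, -0.03332026,  0.05485848,  0.01943975,  0.05556716,
        0.0465448 ]), 'joint_torque': array([ 1.46501370e-04, -4.15264320e+01, -2.76667267e+01, -8.12000826e-05,
        1.03689625e-02, -1.55139355e-05]), 'position': array([194.55881971, 593.49949083, 403.43879186]), 'tool_rot': array([-1.79869707e+02, -8.62167483e-03,  1.61848596e+02]), 'contact_force': array([ 0.20258376,  0.08650115, -0.65324456]), 'wrist_torque': array([-0.01522439,  0.03350673, -0.03149826]), 'gripper_width': 1.0030373877601522}
scene 408.48260165650004 316.0918939648806 205.13800291738704 [ 909.51335114 -606.55432686  807.27738971] [-132.72627063   -0.44931357   30.485111  ] 1
box_c [421. 156.] 0.92 [664. 482.  41.]
box_c [367. 140.] 0.76 [470. 493.  33.]
box_c [326. 171.] 0.67 [455. 234.  67.]
box_slot [329. 170.] 0.83 [462. 234.  69.]
box_slot [423. 155.] 0.81 [669. 485.  46.]
box_slot [362. 138.] 0.68 [450. 496.  33.]
tumbler1_ri
[... 323 characters left out ...]
2287171   85.52003959 1432.26202275] [-174.05764031   -1.33786025  -89.89740991] 2
box_c [170. 163.] 0.97 [649. 530.  40.]
box_c [257. 226.] 0.95 [453. 250.  68.]
box_c [173. 230.] 0.89 [438. 513.  31.]
box_slot [173. 163.] 0.97 [649. 520.  42.]
box_slot [264. 226.] 0.92 [453. 232.  69.]
box_slot [174. 227.] 0.65 [448. 513.  33.]
tumbler1_rim [466. 196.] 0.72 [ 554. -407.    6.]
tumbler1_rim [257. 226.] 0.26 [453. 253.  70.]
mug1_rim [426. 176.] 0.95 [ 614. -278.   12.]
coaster_center [290. 156.] 0.63 [677. 156.   7.]
coaster_center [260. 176.] 0.56 [616. 251.   4.]
jar_mid [245. 162.] 0.84 [638. 284. 107.]
susan_top [263. 217.] 0.84 [479. 235.  43.]
mat_top [363. 233.] 0.58 [431. -75.   4.]
```

View pics/scene0.png

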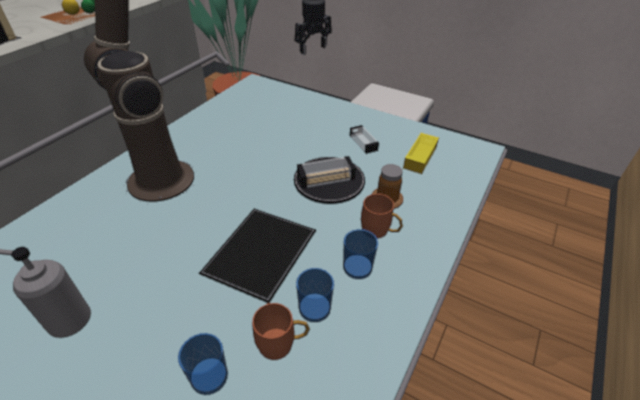

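View pics/top0.png

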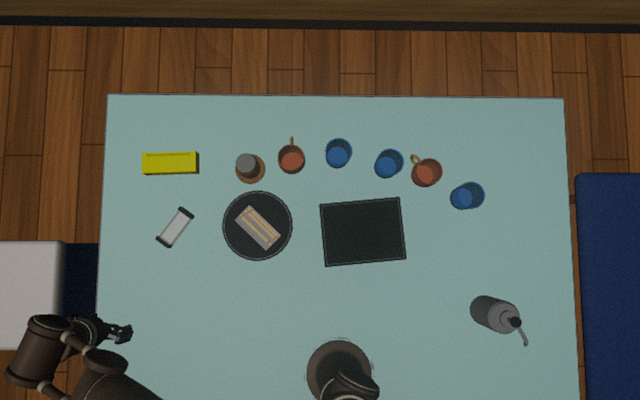

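Clear boxes with black ends: the larger on the lazy susan at top (257,226) and scene (326,171), and a small one at top (174,228) and scene (365,138). There is also a yellow box at top (170,163). The description picks the larger clear one, on the susan. Blue tumblers are at top (338,152), (389,163), (466,196), and copper mugs at (291,158), (426,172).

```bash
cat > m0.py <<'E'
from h import *
def circ(p):
    A=np.c_[2*p,np.ones(len(p))]; x=np.linalg.lstsq(A,(p**2).sum(1),rcond=None)[0]; return x[:2],np.sqrt(x[2]+x[0]**2+x[1]**2)
def glasses(verbose=True):
    # rim points in both cameras
    out=[]
    Ws=[cloud(env.grab_frame(n)) for n in('top','scene')]
    P=np.vstack([w.reshape(-1,3) for w in Ws]); P=P[~np.isnan(P[:,0])]
    return P
E
python3 - <<'E'
from m0 import *
f=env.grab_frame('top'); g=env.grab_frame('scene')
save(f,'crop1.png',(215,180,310,270),6)
P=np.vstack([cloud(x).reshape(-1,3) for x in(f,g)]); P=P[~np.isnan(P[:,0])]
for n in('top','scene'):
    W=cloud(f if n=='top' else g).reshape(-1,3)
    m=(abs(W[:,2]-69)<6)&(np.hypot(W[:,0]-453,W[:,1]-250)<110); p=W[m]
    r=cv2.minAreaRect(p[:,:2].astype(np.float32)); print(n,'box',m.sum(),r,p[:,2].mean())
T=env.boxes_of
seeds={}
W=cloud(f)
for nm,(u,v) in dict(tum1=(338,152),tum2=(389,163),tum3=(466,196),mug1=(291,158),mug2=(426,172),jar=(247,162)).items():
    c=ray(f,u,v,60); m=(np.hypot(P[:,0]-c[0],P[:,1]-c[1])<65)&(P[:,2]>85)&(P[:,2]<115); p=P[m]
    ce,ra=circ(p[:,:2]) if m.sum()>8 else (None,None); print(nm,np.round(c),m.sum(),ce,ra,np.round(np.median(p[:,2]),1))
for nm,h in (('susan',25),('mat',6)):
    pass
# mat corners / susan by ray
for px in ((320,205),(400,197),(406,259),(325,266)): print('mat',np.round(ray(f,*px,6)))
for px in ((222,226),(293,226),(257,191),(257,261)): print('susan',np.round(ray(f,*px,25)))
E
```

```text
top box 1141 ((447.4416809082031, 248.5391387939453), (166.03195190429688, 64.18116760253906), 46.27137756347656) 68.91692917917686
scene box 801 ((447.6011047363281, 248.81329345703125), (167.67849731445312, 69.87748718261719), 46.35619354248047) 67.60990931625483
tum1 [680.   4.  60.] 482 [677.6694895    3.63668712] 38.598874068653714 94.8
tum2 [ 647. -154.   60.] 557 [ 645.85324608 -152.33247325] 38.56723699401203 95.1
tum3 [ 545. -392.   60.] 728 [ 546.09442819 -395.30020476] 38.522052400753516 95.3
mug1 [661. 150.  60.] 342 [658.52598687 148.34280647] 38.65144259247084 92.9
mug2 [ 619. -269.   60.] 488 [ 618.94130249 -270.87991474] 38.56479581947028 93.3
jar [647. 285.  60.] 664 [638.13119606 280.34484184] 22.49701703890207 106.5
mat [520.  59.   6.]
mat [ 547. -197.    6.]
mat [ 350. -213.    6.]
mat [328.  43.   6.]
susan [451. 364.  25.]
susan [452. 143.  25.]
susan [562. 257.  25.]
susan [344. 254.  25.]
```

View pics/crop1.png

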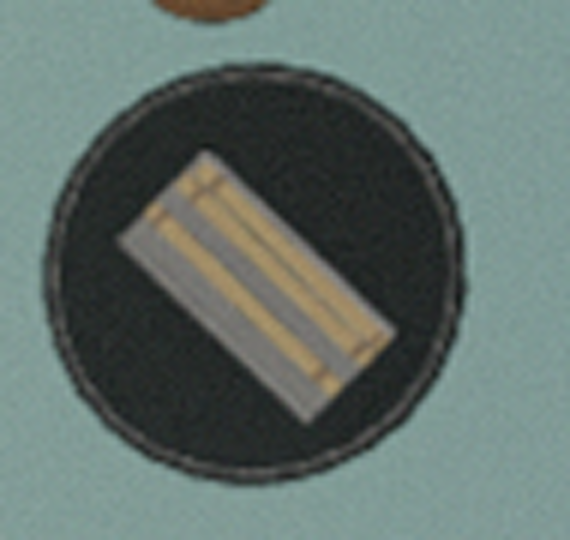

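```bash
cat >> h.py <<'E'
import json
def log(s=None):
    s=s or env.sense(); open('log.jsonl','a').write(json.dumps({k:np.array(s[k]).tolist() for k in('t','joint_positions','position','tool_rot')})+'\n'); return s
def Rt(x,z):
    x,z=np.array(x,float),np.array(z,float); z/=np.linalg.norm(z); x-=z*(x@z); x/=np.linalg.norm(x); return R.from_matrix(np.c_[x,np.cross(z,x),z])
def to(pos,Rg,grasp=True,s=None):
    """shift cm + rotvec deg in present tool frame to bring grasp point (or TCP) to pos with Rg"""
    s=s or log(); R0=rot(s['tool_rot']); p=np.array(pos,float)-(Rg.apply([0,0,155]) if grasp else 0)
    d=R0.inv().apply(p-np.array(s['position']))/10; w=(R0.inv()*Rg).as_rotvec(degrees=True)
    print('t %.2f'%s['t'],'shift',np.round(d,2),'turn',np.round(w,1),'| |d| %.1fcm |w| %.1f'%(np.linalg.norm(d),np.linalg.norm(w)))
    return d,w
def down(yaw): a=np.radians(yaw); return Rt([np.cos(a),np.sin(a),0],[0,0,-1])
E
python3 - <<'E'
from h import *
to([447.5,248.6,145],down(46.3))
E
```

```text
t 1.00 shift [-34.78 -24.94  10.47] turn [ -0.   -0.  115.5] | |d| 44.1cm |w| 115.5
```

Call:
jog_arm --motion "-3.4 -2.5 1 0 0 7; -6.8 -5 2 0 0 14; -10.2 -7.5 3 0 0 21; -13.6 -10 4 0 0 28; -17 -12.5 5 0 0 35; -20.4 -15 6 0 0 42; -23.8 -17.5 7 0 0 49; -27.2 -20 8 0 0 56; -30.6 -22.5 9 0 0 63; -34 -24.5 10 0 0 70" --jaw 8.5 --newtons 80

```text
t: 1.83
position: [433.2, 264.0, 308.1]
tool_rot: [180.0, -0.0, 91.5]
contact_force: [0.8, -0.0, 0.6]
gripper_width: 0.999
```

```bash
python3 - <<'E'
from h import *
to([447.5,248.6,145],down(46.3)); print(env.sense()['joint_positions'])
E
```

```text
t 1.83 shift [-1.58  1.39  0.81] turn [ 0.  -0.  45.2] | |d| 2.3cm |w| 45.2
[2.64391492e+01 1.16226933e+01 1.13723493e+02 8.82179015e-04
 5.46256794e+01 2.49277774e+01]
```

Call:
jog_arm --motion "-0.3 0.3 0.2 0 0 7; -0.6 0.6 0.4 0 0 14; -1 0.9 0.6 0 0 21; -1.3 1.2 0.8 0 0 28; -1.6 1.4 0.8 0 0 35; -1.6 1.4 0.8 0 0 42; -1.6 1.4 0.8 0 0 45.2; -1.6 1.4 0.8 0 0 45.2; -1.6 1.4 0.8 0 0 45.2; -1.6 1.4 0.8 0 0 45.2"

```text
t: 2.67
position: [447.1, 250.4, 300.2]
tool_rot: [180.0, -0.0, 46.7]
contact_force: [-0.1, -0.9, 0.2]
gripper_width: 0.995
```

```bash
python3 - <<'E'
from h import *
s=log(); f=env.grab_frame('wrist'); save(f,'w1.png')
W=cloud(f,s).reshape(-1,3); m=(abs(W[:,2]-69)<5)&(np.hypot(W[:,0]-447,W[:,1]-248)<100); r=cv2.minAreaRect(W[m][:,:2].astype(np.float32)); print(m.sum(),r,np.median(W[m][:,2]))
for t in('box_c','box_slot'):
    for d in env.boxes_of(f,t): print(t,np.round(d['pixel']),d['score'],ray(f,*d['pixel'],60,s))
to([447.5,248.6,47],down(46.3)); print(s['joint_positions'],f['mount'])
E
```

```text
20658 ((443.8670959472656, 248.1978302001953), (165.84657287597656, 64.92091369628906), 46.59962463378906) 69.63206657907645
box_c [315. 199.] 0.66 [451.21733592 258.04782582  60.        ]
box_slot [315. 197.] 0.98 [452.15196294 258.62042035  60.        ]
t 2.82 shift [-0.1   0.15  9.82] turn [ 0.  -0.   0.4] | |d| 9.8cm |w| 0.4
[2.43768085e+01 1.28351409e+01 1.13314399e+02 1.57635980e-03
 5.38398797e+01 6.76469252e+01] [[ 1.18921987e-03 -9.49137429e-01 -3.14859853e-01  7.95288596e+01]
 [ 9.99999171e-01  1.28399775e-03 -9.36017407e-05 -1.55633574e-01]
 [ 4.93120257e-04 -3.14859481e-01  9.49138169e-01  3.00941777e+01]
 [ 0.00000000e+00  0.00000000e+00  0.00000000e+00  1.00000000e+00]]
```

View pics/w1.png

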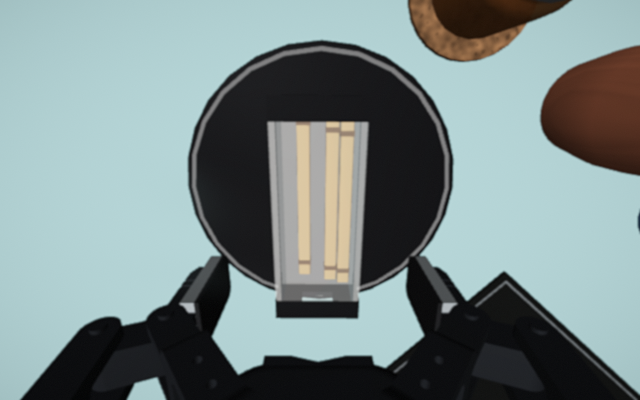

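Call:
jog_arm --motion "-0.1 0.1 1.5 0 0 0; -0.1 0.1 3 0 0 0; -0.1 0.1 4.5 0 0 0; -0.1 0.1 6 0 0 0; -0.1 0.1 7 0 0 0; -0.1 0.1 8 0 0 0; -0.1 0.1 8.8 0 0 0; -0.1 0.1 9.4 0 0 0; -0.1 0.1 9.6 0 0 0; -0.1 0.1 9.6 0 0 0"

```text
t: 3.65
position: [447.1, 248.9, 203.7]
tool_rot: [-180.0, 0.0, 46.7]
contact_force: [0.4, 0.2, -0.3]
gripper_width: 0.996
```

Call:
jog_arm --motion "0 0 0 0 0 0; 0 0 0 0 0 0; 0 0 0 0 0 0; 0 0 0 0 0 0; 0 0 0 0 0 0; 0 0 0 0 0 0; 0 0 0 0 0 0; 0 0 0 0 0 0; 0 0 0 0 0 0; 0 0 0 0 0 0" --jaw 5.5 --newtons 80

```text
t: 4.48
position: [447.8, 249.2, 205.1]
tool_rot: [180.0, -0.1, 46.6]
contact_force: [0.4, 0.2, 6.7]
gripper_width: 0.736
```

```bash
python3 - <<'E'
from h import *
s=log(); print(s['position'],s['tool_rot'],s['gripper_width'],s['contact_force'],s['joint_positions'])
E
```

```text
[447.82678106 249.17200681 205.07882958] [ 1.79961149e+02 -1.09317473e-01  4.66402625e+01] 0.736374340300459 [0.35747337 0.16736053 6.67033474] [2.42208456e+01 2.20260470e+01 1.15344009e+02 8.54962843e-03
 4.25140725e+01 6.75743240e+01]
```

Call:
jog_arm --motion "0 0 -0.5 0 0 0; 0 0 -1.5 0 0 0; 0 0 -3 0 0 0; 0 0 -5 0 0 0; 0 0 -7 0 0 0; 0 0 -9 0 0 0; 0 0 -11 0 0 0; 0 0 -13 0 0 0; 0 0 -14.5 0 0 0; 0 0 -15 0 0 0"

```text
t: 5.32
position: [447.5, 249.1, 356.9]
tool_rot: [179.9, -0.2, 46.7]
contact_force: [1.1, -0.0, -2.2]
gripper_width: 0.734
```

```bash
cat > kin.py <<'E'
from h import *
from scipy.optimize import least_squares
def fk(q,p):
    a1,lat,d1,L2,L3,e,d6=p; q1,q2,q3,q4,q5,q6=np.radians(q); s=q2+q3
    Rm=R.from_euler('ZYZYZ',[q1,s,q4,q5,q6+np.pi/2])
    w=np.array([a1+L2*np.sin(q2)+L3*np.sin(s)+e*np.cos(s),lat,d1+L2*np.cos(q2)+L3*np.cos(s)-e*np.sin(s)])
    return R.from_euler('z',q1).apply(w)+Rm.apply([0,0,d6]),Rm
def fit():
    L=[json.loads(l) for l in open('log.jsonl')]
    r0=np.array([0,43,150,400,350,0,100.]); sc=np.array([30,10,150,200,200,30,80])
    fn=lambda p:np.concatenate([(fk(l['joint_positions'],p)[0]-l['position']) for l in L]+[(p-r0)/sc*0.3])
    o=least_squares(fn,r0); return o.x,np.abs(o.fun[:-7]).max(),max((fk(l['joint_positions'],o.x)[1].inv()*rot(l['tool_rot'])).magnitude() for l in L)
lim=np.array([[-175.34,175.34],[-45.06,112.39],[2.9,150.54],[-68.45,248.45],[3.09,151.38],[-168.51,168.51]])
def ik(pos,Rg,q0,p,grasp=True):
    t=np.array(pos,float)-(Rg.apply([0,0,155]) if grasp else 0)
    def fn(q):
        x,Rm=fk(q,p); return np.r_[(x-t)/10,(Rm.inv()*Rg).as_rotvec()*20]
    best=None
    for st in ([q0] if np.ndim(q0)==1 else q0):
        o=least_squares(fn,np.clip(st,lim[:,0]+.1,lim[:,1]-.1),bounds=(lim[:,0],lim[:,1]))
        if best is None or o.cost<best.cost: best=o
    return best.x,best.cost
E
python3 - <<'E'
from kin import *
s=log(); print(s['position'],s['gripper_width'],s['contact_force'],s['joint_positions'])
print(fit())
E
```

```text
[447.54034982 249.06874725 356.86004906] 0.7336621174840171 [ 1.11499672 -0.00315418 -2.16780134] [ 2.42266684e+01  8.25244933e+00  1.11174200e+02 -6.42049824e-03
  6.03412833e+01  6.75745734e+01]Traceback (most recent call last):
  File "<stdin>", line 3, in <module>
  File "kin.py", line 12, in fit
    o=least_squares(fn,r0); return o.x,np.abs(o.fun[:-7]).max(),max((fk(l['joint_positions'],o.x)[1].inv()*rot(l['tool_rot'])).magnitude() for l in L)
    return func(*args, **kwargs)
    vector_fun = VectorFunction(
        fun_wrapped,
    ...<6 lines>...
        workers=workers
    )
    self._update_fun()
    ~~~~~~~~~~~~~~~~^^
    self.f = self.fun_wrapped(xp_copy(self.x))
             ~~~~~~~~~~~~~~~~^^^^^^^^^^^^^^^^^
    return np.atleast_1d(self.fun(x))
                         ~~~~~~~~^^^
    return self.f(x, *self.args, **self.kwargs)
           ~~~~~~^^^^^^^^^^^^^^^^^^^^^^^^^^^^^^
  File "kin.py", line 11, in <lambda>
    fn=lambda p:np.concatenate([(fk(l['joint_positions'],p)[0]-l['position']) for l in L]+[(p-r0)/sc*0.3])
                                 ~~^^^^^^^^^^^^^^^^^^^^^^^^
  File "kin.py", line 5, in fk
    Rm=R.from_euler('ZYZYZ',[q1,s,q4,q5,q6+np.pi/2])
  File "scipy/spatial/transform/_rotation.pyx", line 1413, in scipy.spatial.transform._rotation.Rotation.from_euler
ValueError: Expected axis specification to be a non-empty string of upto 3 characters, got ZYZYZ
```

```bash
sed -i "s/Rm=R.from_euler('ZYZYZ',\[q1,s,q4,q5,q6+np.pi\/2\])/Rm=R.from_euler('ZYZ',[q1,s,q4])*R.from_euler('YZ',[q5,q6+np.pi\/2])/" kin.py; python3 - <<'E'
from kin import *
print(fit())
# tilt pivot: TCP to above mat, tilt 45deg: tool z forward-down at azimuth az, x up-ish
az=np.radians(-10); 
for tilt in (30,60):
    t=np.radians(tilt); z=[np.cos(az)*np.sin(t),np.sin(az)*np.sin(t),-np.cos(t)]; x=[np.cos(az)*np.cos(t),np.sin(az)*np.cos(t),np.sin(t)]
    to([430,-80,270],Rt(x,z))
E
```

```text
(array([1.02781207e-01, 4.35005635e+01, 2.70960007e+02, 4.81500816e+02,
       5.26435140e+02, 3.64671421e+01, 1.00215777e+02]), np.float64(0.10075267304966928), 9.383664446854178e-16)
t 5.32 shift [-29.38  14.84  -4.82] turn [-14.8  27.3  55.3] | |d| 33.3cm |w| 63.4
t 5.32 shift [-32.52  10.1    0.83] turn [-29.6  54.6  51.2] | |d| 34.1cm |w| 80.5
```

```bash
cat > t1.py <<'E'
from kin import *
p=fit()[0]; q0=log()['joint_positions']
starts=[[a,b,c,d,e,f] for a in(-20,10) for b,c in((10,110),(50,80)) for d in(0,90,180) for e in(40,90) for f in(-90,0,90)]
for az in range(-120,121,20):
    a=np.radians(az); z=[np.cos(a),np.sin(a),0]
    q,c=ik([440,-75,265],Rt([0,0,1],z),starts,p); print(az,np.round(q),round(c,3))
E
python3 t1.py
```

```text
-120 [  11.   33.  105.  -57.  116. -124.] 0.0
-100 [  16.   28.  114.  -68.  106. -125.] 0.013
-80 [  21.   22.  123.  -68.   96. -123.] 11.302
-60 [  16.   15.  139.  248.   84. -115.] 5.733
-40 [  12.    7.  147.  235.   75. -110.] 0.0
-20 [ -5.   6. 151. 199.  68. -97.] 6.682
0 [-35.   6. 151. 140.  72. -75.] 7.155
20 [-50.   7. 148. 108.  82. -66.] 0.0
40 [-53.  14. 137.  87.  91. -62.] 0.0
60 [-50.  21. 126.  73. 101. -59.] 0.0
80 [-45.  28. 115.  61. 110. -58.] 0.0
100 [-39.  33. 105.  50. 120. -59.] 0.0
120 [-32.  38.  97.  37. 129. -64.] 0.0
```

```bash
cat > t2.py <<'E'
from kin import *
p=fit()[0]; q=log()['joint_positions']
def tilt(az,t):
    a,t=np.radians(az),np.radians(t); return Rt([np.cos(a)*np.cos(t),np.sin(a)*np.cos(t),np.sin(t)],[np.cos(a)*np.sin(t),np.sin(a)*np.sin(t),-np.cos(t)])
print(np.round(q))
for pos,az,t in (([440,0,300],90,0),([440,-50,290],90,30),([440,-75,280],90,60),([440,-75,265],90,90)):
    q,c=ik(pos,tilt(az,t),q,p); print(np.round(q),round(c,3))
to([440,0,300],tilt(90,0))
E
python3 t2.py
```

```text
[ 24.   8. 111.  -0.  60.  68.]
[ -6.  -6. 114.   0.  72.  -6.] 0.0
[-28.   1. 113.  27.  82. -35.] 0.0
[-39.  15. 110.  43.  99. -50.] 0.0
[-42.  31. 110.  55. 115. -58.] 0.0
t 5.32 shift [-18.59  16.56  -9.86] turn [  0.2  -0.2 -43.3] | |d| 26.8cm |w| 43.3
```

Path is well inside the joint limits. Moving over the mat and squaring up.

Call:
jog_arm --motion "-1 1 -1 0 0 -3; -3 2.7 -2.5 0 0 -8; -5 4.5 -4 0 0 -13; -7.4 6.6 -5.5 0 0 -18; -10 9 -7 0 0 -24; -12.5 11.2 -8.2 0 0 -30; -15 13.4 -9 0 0 -35; -17 15.2 -9.6 0 0 -40; -18.2 16.2 -9.8 0 0 -43; -18.6 16.5 -9.9 0 0 -43.3"

```text
t: 6.15
position: [438.8, -1.8, 452.8]
tool_rot: [-179.9, 0.1, 89.8]
contact_force: [0.4, -0.7, -2.0]
gripper_width: 0.735
```

```bash
python3 - <<'E'
from t2 import *
to([440,-65,275],tilt(90,65))
E
```

```text
[ -6.  -6. 114.  -0.  72.  -6.]
[ -6.  -6. 114.  -0.  72.  -6.] 0.0
[-28.   1. 113.  26.  83. -35.] 0.0
[-39.  15. 110.  43.  99. -50.] 0.0
[-42.  31. 109.  55. 115. -59.] 0.0
t 6.15 shift [ 0.18  0.12 -0.22] turn [-0.1  0.1 -0.2] | |d| 0.3cm |w| 0.2
t 6.15 shift [-20.36   0.19  11.25] turn [ 0.  65.1 -0.2] | |d| 23.3cm |w| 65.1
```

Call:
jog_arm --motion "-1.5 0 0.8 0 5 0; -3.6 0 1.8 0 11.5 0; -5.8 0 3 0 18 0; -8 0 4.2 0 25 0; -10.3 0 5.5 0 32 0; -12.5 0 6.8 0 39 0; -14.8 0 8 0 46 0; -17 0 9.3 0 53 0; -19 0 10.4 0 60 0; -20.4 0.2 11.3 0 65 0"

```text
t: 6.98
position: [440.9, -204.9, 338.0]
tool_rot: [-179.5, -65.3, 89.4]
contact_force: [1.0, 0.2, -2.8]
gripper_width: 0.737
```

```bash
python3 - <<'E'
from t2 import *
print(fit())
to([440,-75,265],tilt(90,90)); print(env.sense()['contact_force'])
E
```

```text
[-42.  21. 109.  44. 101. -54.]
[ -6.  -6. 114.   0.  72.  -6.] 0.0
[-29.   1. 112.  26.  83. -36.] 0.0
[-41.  16. 109.  42.  99. -51.] 0.0
[-43.  33. 108.  53. 115. -60.] 0.0
t 6.98 shift [19.19 -0.19 13.72] turn [ -0.1 -65.3  -0.3] | |d| 23.6cm |w| 65.3
(array([-2.97665477e-03,  4.34999881e+01,  3.14490969e+02,  4.81770179e+02,
        5.26487381e+02,  3.65630108e+01,  1.43899808e+02]), np.float64(0.009606401068822379), 9.383664446854178e-16)
t 6.98 shift [-7.68 -0.06  0.77] turn [ 0.1 24.7 -0.2] | |d| 7.7cm |w| 24.7
[ 0.99722085  0.15393786 -2.78741327]
```

Call:
jog_arm --motion "-1 0 0.1 0 4 0; -2.5 0 0.2 0 9 0; -4.2 0 0.4 0 14 0; -6 0 0.6 0 19 0; -7.2 0 0.7 0 23 0; -7.7 0 0.8 0 24.7 0; -7.7 0 0.8 0 24.7 0; -7.7 0 0.8 0 24.7 0; -7.7 0 0.8 0 24.7 0; -7.7 0 0.8 0 24.7 0"

```text
t: 7.82
position: [441.6, -228.8, 268.1]
tool_rot: [169.4, -89.6, 100.6]
contact_force: [-0.3, 0.4, -2.9]
gripper_width: 0.743
```

```bash
python3 - <<'E'
from t2 import *
s=log(); print(s['contact_force'])
f=env.grab_frame('scene'); g=env.grab_frame('wrist')
a=cv2.resize(f['image'][120:320,160:400],(480,400)); b=cv2.resize(g['image'],(512,320)); 
im=np.zeros((400,800,3),np.uint8); im[:,:480]=a; im[:320,480:]=b[:,96:416]; cv2.imwrite('pics/s1.png',im[...,::-1])
E
```

```text
[-44.  36. 106.  52. 115. -61.]
[ -6.  -6. 114.   0.  72.  -6.] 0.0
[-30.   2. 112.  26.  83. -37.] 0.0
[-42.  18. 108.  41.  99. -53.] 0.0
[-45.  36. 106.  52. 115. -61.] 0.0
t 7.82 shift [18.87 -0.14 22.73] turn [  0.1 -89.6   0.1] | |d| 29.5cm |w| 89.6
[-0.25864588  0.42813949 -2.9036139 ]
```

View pics/s1.png

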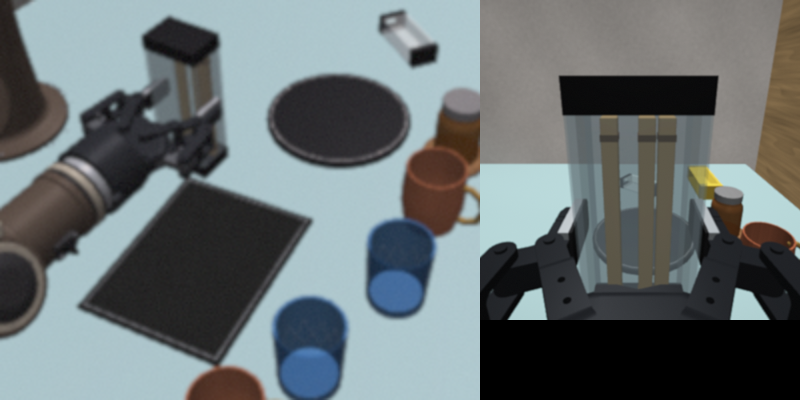

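Call:
jog_arm --motion "0 0 1.8 0 0 5; 0 0 -1.8 0 0 8; 0 0 1.8 0 0 5; 0 0 -1.8 0 0 0; 0 0 1.8 0 0 -5; 0 0 -1.8 0 0 -8; 0 0 1.8 0 0 -5; 0 0 -1.8 0 0 0; 0 0 1.2 0 0 3; 0 0 0 0 0 0"

```text
t: 8.75
position: [440.2, -225.7, 266.7]
tool_rot: [-129.2, -89.7, 39.2]
contact_force: [-1.1, 0.3, -2.6]
gripper_width: 0.735
```

Call:
jog_arm --motion "0 0 1.8 0 3 5; 0 0 -1.8 0 6 8; 0 0 1.8 0 3 5; 0 0 -1.8 0 0 0; 0 0 1.8 0 -3 -5; 0 0 -1.8 0 -6 -8; 0 0 1.8 0 -3 -5; 0 0 -1.8 0 0 0; 0 0 1.2 0 0 3; 0 0 0 0 0 0"

```text
t: 9.58
position: [440.1, -225.6, 266.1]
tool_rot: [-111.9, -89.7, 22.0]
contact_force: [-0.7, 0.1, -1.8]
gripper_width: 0.738
```

```bash
cat > chk.py <<'E'
from kin import *
def chk(n=None):
    s=log(); print('t',s['t'],'F',np.round(s['contact_force'],2),'w',round(s['gripper_width'],3),np.round(s['position']),np.round(s['joint_positions']))
    f=env.grab_frame('scene'); t=env.grab_frame('top'); g=env.grab_frame('wrist')
    for nm,x in(('scene',f),('top',t),('wrist',g)):
        for d in env.boxes_of(x,'stick1_c'):
            print(nm,np.round(d['pixel']),round(d['score'],2), np.round(ray(x,*d['pixel'],10,s)) if nm!='wrist' else '')
    if n:
        a=cv2.resize(f['image'][120:320,160:400],(480,400)); b=cv2.resize(g['image'],(512,320))
        im=np.zeros((400,800,3),np.uint8); im[:,:480]=a; im[:320,480:]=b[:,96:416]; cv2.imwrite('pics/'+n,im[...,::-1])
if __name__=='__main__':
    import sys; chk(*sys.argv[1:])
E
python3 chk.py s2.png
```

```text
t 9.5833 F [-0.74  0.14 -1.85] w 0.738 [ 440. -226.  266.] [-44.  36. 107.  52. 115. -61.]
scene [275. 246.] 0.62 [466. -49.  10.]
top [349. 222.] 0.63 [464. -34.  10.]
```

View pics/s2.png

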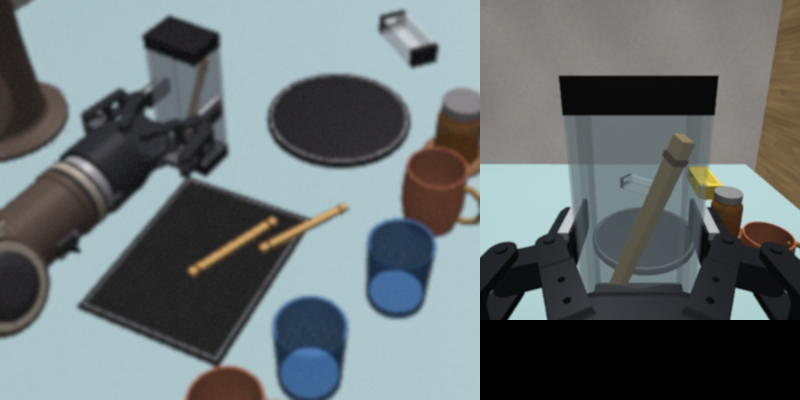

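Two sticks are out on and over the mat edge (crop (233,245) and (305,228)). One is left, leaning in the box with its foot at left (tool −y, wrist crop (620,280)). I'll keep shaking.

Call:
jog_arm --motion "0 0 1.8 0 2 4; 0 0 -1.8 0 4 8; 0 0 1.8 0 2 5; 0 0 -1.8 0 0 0; 0 0 1.8 0 -2 -5; 0 0 -1.8 0 -4 -8; 0 0 1.8 0 -2 -5; 0 0 -1.8 0 0 0; 0 0 1.2 0 0 3; 0 0 0 0 0 0"

```text
t: 10.72
position: [440.1, -225.6, 265.9]
tool_rot: [-107.3, -89.7, 17.3]
contact_force: [-0.6, 0.6, -2.3]
gripper_width: 0.738
```

```bash
python3 chk.py s3.png
```

```text
t 10.7167 F [-0.65  0.55 -2.28] w 0.738 [ 440. -226.  266.] [-44.  36. 107.  52. 115. -61.]
scene [278. 245.] 0.57 [470. -41.  10.]
scene [250. 157.] 0.5 [174. 230.  10.]
scene [399. 199.] 0.42 [672. 287.  10.]
```

Call:
jog_arm --motion "0 0 1.8 0 0 7; 0 0 -1.8 0 2 13; 0 0 1.8 0 0 16; 0 0 -1.8 0 -2 13; 0 0 1.8 0 0 7; 0 0 -1.8 0 2 0; 0 0 1.8 0 0 -7; 0 0 -1.8 0 -2 -13; 0 0 1.8 0 0 -16; 0 0 0 0 0 -13"

```text
t: 11.85
position: [439.5, -224.5, 265.8]
tool_rot: [89.9, -77.3, -179.8]
contact_force: [-1.3, 1.2, -2.4]
gripper_width: 0.739
```

Call:
jog_arm --motion "0 0 1.8 0 0 6; 0 0 -1.8 0 2 13; 0 0 1.8 0 0 19; 0 0 -1.8 0 -2 25; 0 0 1.8 0 0 20; 0 0 -1.8 0 2 14; 0 0 1.8 0 0 8; 0 0 -1.8 0 -2 10; 0 0 0.5 0 0 13; 0 0 0 0 0 13"

```text
t: 12.68
position: [440.7, -226.9, 266.5]
tool_rot: [-119.4, -89.7, 29.5]
contact_force: [-0.1, 1.2, -2.2]
gripper_width: 0.736
```

```bash
python3 chk.py s4.png; python3 - <<'E'
import cv2; im=cv2.imread('pics/s4.png')[110:290,560:710].astype(int); print(((im[...,2]-im[...,0])>22).sum())
for n in('s1','s2','s3'):
    im=cv2.imread(f'pics/{n}.png')[110:290,560:710].astype(int); print(n,((im[...,2]-im[...,0])>22).sum())
E
```

```text
t 12.6833 F [-0.14  1.19 -2.16] w 0.736 [ 441. -227.  266.] [-44.  36. 107.  52. 115. -61.]
scene [277. 242.] 0.54 [461. -33.  10.]
top [350. 222.] 0.48 [467. -36.  10.]
908
s1 708
s2 623
s3 1008
```

View pics/s4.png

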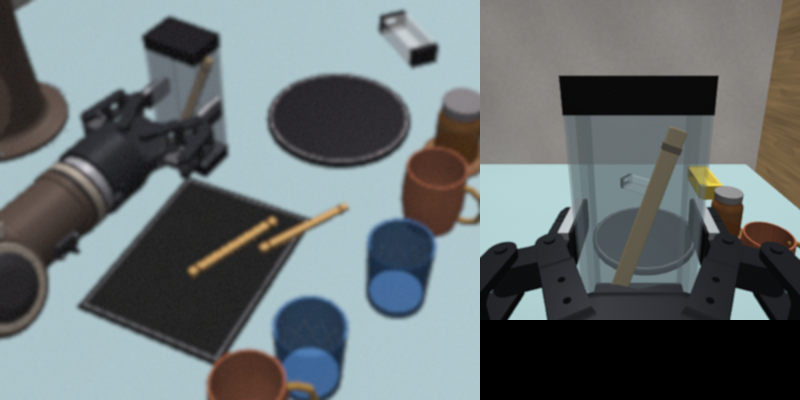

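Call:
jog_arm --motion "0 1.8 0.5 0 0 -5; 0 -1.8 -0.5 0 0 0; 0 1.8 0.5 0 0 5; 0 -1.8 -0.5 0 0 0; 0 1.8 0.5 0 0 -5; 0 -1.8 -0.5 0 0 -10; 0.8 1.5 1 0 0 -5; -0.8 -1.5 -1 0 0 0; 0.8 1.5 1 0 0 5; 0 0 0 0 0 0"

```text
t: 13.82
position: [444.9, -228.7, 269.7]
tool_rot: [178.0, -89.6, 91.8]
contact_force: [-0.0, -0.5, -1.9]
gripper_width: 0.735
```

Call:
jog_arm --motion "1 1 1.4 0 0 -5; -1 1 -1.4 0 0 -10; 1 -1 1.4 0 0 -10; -1 -1 -1.4 0 0 -5; 1 1 1.4 0 0 0; -1 1 -1.4 0 0 5; 1 -1 1.4 0 0 10; -1 -1 -1.4 0 0 5; 0 0 1 0 0 0; 0 0 0 0 0 0"

```text
t: 14.65
position: [440.8, -226.4, 264.5]
tool_rot: [-56.0, -89.8, -34.1]
contact_force: [-0.8, -0.0, -1.2]
gripper_width: 0.737
```

```bash
cat > inb.py <<'E'
from h import *
# stick inside box? brownness in wrist picture of box wall region
g=env.grab_frame('wrist')['image'].astype(int); sub=g[140:355,225:395]
m=((sub[...,0]-sub[...,2])>18).astype(np.uint8); m[:,100:]*=(np.arange(100,170)[None]<165)
n,l,st,ce=cv2.connectedComponentsWithStats(m)
for i in range(1,n):
    if st[i,4]>150: print(st[i]+[225,140,0,0,0],np.round(ce[i]))
E
python3 inb.py; python3 chk.py s5.png
```

```text
[381 209   9  30 193] [161.  81.]
t 14.7 F [ 0.68 -1.07 -1.9 ] w 0.74 [ 441. -229.  266.] [-45.  36. 106.  52. 115. -61.]
scene [280. 243.] 0.54 [471. -32.  10.]
```

View pics/s5.png

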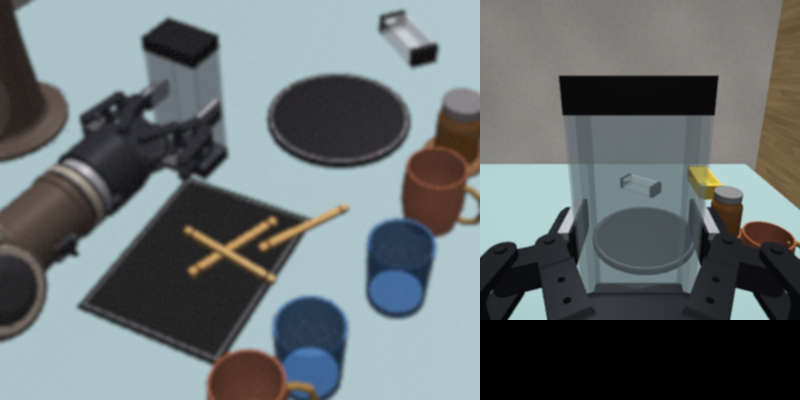

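```bash
python3 - <<'E'
from t2 import *
to([445,40,270],tilt(90,20)); to([453,254,120],tilt(90,0))
E
```

```text
[-45.  36. 106.  52. 115. -61.]
[ -6.  -6. 114.   0.  72.  -6.] 0.0
[-30.   2. 112.  26.  83. -37.] 0.0
[-42.  18. 108.  41.  99. -53.] 0.0
[-45.  36. 106.  52. 115. -61.] 0.0
t 15.00 shift [18.87 -0.14 22.79] turn [  0.1 -89.6   0. ] | |d| 29.6cm |w| 89.6
t 15.00 shift [14.93  0.36 21.52] turn [  0.1 -69.6   0. ] | |d| 26.2cm |w| 69.6
t 15.00 shift [ 1.05  1.12 48.31] turn [  0.1 -89.6   0. ] | |d| 48.3cm |w| 89.6
```

Call:
jog_arm --motion "1 0 1.5 0 -5 0; 2.8 0 3.8 0 -12 0; 4.5 0 6.2 0 -19 0; 6.2 0 8.6 0 -26 0; 8 0 11 0 -33 0; 9.8 0.1 13.5 0 -40 0; 11.5 0.2 16 0 -47 0; 13 0.3 18.5 0 -54 0; 14.4 0.4 20.5 0 -61 0; 15 0.4 21.5 0 -67 0"

```text
t: 15.83
position: [444.8, -11.1, 419.0]
tool_rot: [179.7, -22.4, 90.1]
contact_force: [0.0, 0.3, -3.3]
gripper_width: 0.738
```

```bash
python3 - <<'E'
from t2 import *
to([453,254,110],tilt(90,0))
E
```

```text
[-14.  -3. 116.  23.  73. -22.]
[ -6.  -6. 114.  -0.  72.  -6.] 0.0
[-30.   2. 112.  26.  83. -37.] 0.0
[-42.  18. 108.  41.  99. -53.] 0.0
[-45.  36. 106.  52. 115. -61.] 0.0
t 15.83 shift [ 2.4  -0.46 -2.9 ] turn [  0.3 -22.4   0.1] | |d| 3.8cm |w| 22.4
t 15.83 shift [18.63  0.76 24.36] turn [  0.3 -22.4   0.1] | |d| 30.7cm |w| 22.4
```

Call:
jog_arm --motion "2 0 1.5 0 -5 0; 4.5 0.1 4.2 0 -10 0; 7 0.2 7 0 -15 0; 9.5 0.3 10 0 -20 0; 12 0.5 13.2 0.2 -22.4 0; 14.3 0.6 16.5 0.2 -22.4 0; 16.4 0.7 19.8 0.2 -22.4 0; 17.8 0.8 22.4 0.2 -22.4 0; 18.5 0.8 24 0.2 -22.4 0; 18.6 0.8 24.3 0.2 -22.4 0"

```text
t: 16.67
position: [451.7, 253.8, 261.3]
tool_rot: [-179.5, -0.2, 90.1]
contact_force: [0.0, -0.6, -2.4]
gripper_width: 0.736
```

```bash
python3 - <<'E'
from t2 import *
s=log(); print(s['position'],s['tool_rot'])
to([453,254,50],tilt(90,0))
f=env.grab_frame('wrist'); W=cloud(f,s)
for d in env.boxes_of(f,'susan_top'): print(d,ray(f,*d['pixel'],25,s))
f=env.grab_frame('scene'); save(f,'s6.png',(240,100,400,220),4)
E
```

```text
[ 24.  17. 114.   1.  50.  24.]
[ -6.  -6. 114.   0.  72.  -6.] 0.0
[-30.   2. 112.  26.  83. -37.] 0.0
[-42.  18. 108.  41.  99. -53.] 0.0
[-45.  36. 106.  52. 115. -61.] 0.0
t 16.67 shift [-25.3   -1.39 -19.47] turn [-0.5 -0.2  0.1] | |d| 31.9cm |w| 0.6
[451.67807231 253.77198079 261.25244269] [-179.47844823   -0.23114206   90.11268486]
t 16.67 shift [-0.    0.18  5.62] turn [-0.5 -0.2  0.1] | |d| 5.6cm |w| 0.6
{'pixel': [410.6, 159.2], 'score': 0.8} [510.72542147 293.37978638  25.        ]
```

View pics/s6.png

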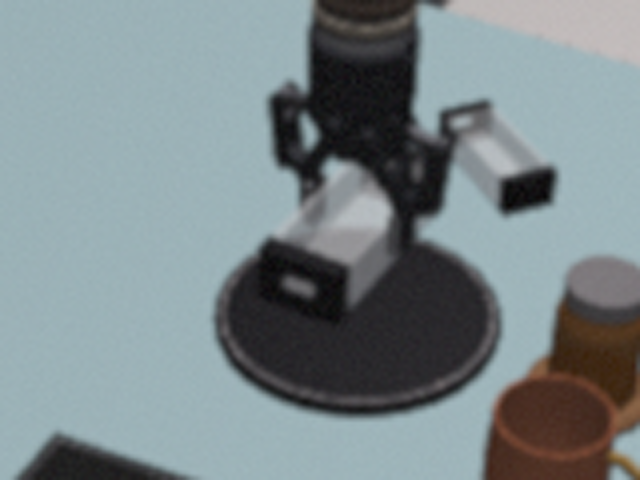

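Call:
jog_arm --motion "0 0.1 0.8 -0.5 0 0; 0 0.2 1.8 -0.5 0 0; 0 0.2 2.8 -0.5 0 0; 0 0.2 3.6 -0.5 0 0; 0 0.2 4.3 -0.5 0 0; 0 0.2 4.8 -0.5 0 0; 0 0.2 5.1 -0.5 0 0; 0 0.2 5.3 -0.5 0 0; 0 0.2 5.4 -0.5 0 0; 0 0.2 5.4 -0.5 0 0"

```text
t: 17.65
position: [455.6, 252.6, 209.4]
tool_rot: [179.7, -0.3, 90.0]
contact_force: [0.9, -0.4, -1.5]
gripper_width: 0.737
```

Call:
jog_arm --motion "0 0 0.1 0 0 0; 0 0 0.1 0 0 0; 0 0 0.1 0 0 0; 0 0 0.1 0 0 0; 0 0 0.1 0 0 0; 0 0 0.1 0 0 0; 0 0 0.1 0 0 0; 0 0 0 0 0 0; 0 0 -1 0 0 0; 0 0 -2 0 0 0" --jaw 8.5

```text
t: 18.48
position: [455.1, 252.2, 229.6]
tool_rot: [179.8, -0.3, 90.0]
contact_force: [0.8, -0.1, 0.1]
gripper_width: 0.993
```

Call:
jog_arm --motion "0 0 -2 0 0 0; 0 0 -5 0 0 0; 0 0 -8 0 0 0; 0 0 -11 0 0 0; -3 0 -13 0 0 0; -6 0 -15 0 0 0; -10 0 -17 0 0 0; -14 0 -18 0 0 0; -18 0 -18 0 0 0; -22 0 -18 0 0 0"

```text
t: 19.32
position: [454.2, 29.9, 411.2]
tool_rot: [179.4, -0.3, 90.0]
contact_force: [0.7, 0.3, -0.7]
gripper_width: 0.996
```

```bash
cat > m1.py <<'E'
from kin import *
from m0 import circ
def survey(views=None):
    s=log(); print('t',s['t'],np.round(s['position']),np.round(s['joint_positions']))
    f=env.grab_frame('top'); g=env.grab_frame('scene')
    P=np.vstack([cloud(x).reshape(-1,3) for x in(f,g)]); P=P[~np.isnan(P[:,0])]
    # glasses: cluster rim-height points
    m=(P[:,2]>88)&(P[:,2]<102)&(P[:,0]>480)&(P[:,0]<780)&(abs(P[:,1])<500); p=P[m][:,:2]
    im=np.zeros((300,1000),np.uint8); im[((p[:,0]-480)).astype(int).clip(0,299),(p[:,1]+500).astype(int).clip(0,999)]=1
    im=cv2.dilate(im,np.ones((7,7))); n,l,st,c=cv2.connectedComponentsWithStats(im)
    lab=l[(p[:,0]-480).astype(int).clip(0,299),(p[:,1]+500).astype(int).clip(0,999)]
    for i in range(1,n):
        q=p[lab==i]
        if len(q)>40: ce,ra=circ(q); print('rim',np.round(ce),round(ra,1),len(q))
    W=cloud(f).reshape(-1,3); m=(abs(W[:,2]-69)<6)&(np.hypot(W[:,0]-453,W[:,1]-254)<110)
    if m.sum()>50: r=cv2.minAreaRect(W[m][:,:2].astype(np.float32)); print('box',np.round(r[0]),np.round(r[1]),round(r[2],1),np.median(W[m][:,2]))
    # sticks: bamboo colour near mat
    for nm,x in(('top',f),('scene',g)):
        hsv=cv2.cvtColor(x['image'],cv2.COLOR_RGB2HSV); k=cv2.inRange(hsv,(8,60,110),(28,255,255)); Wx=cloud(x)
        k[(Wx[...,0]<280)|(Wx[...,0]>620)|(Wx[...,1]>170)|(Wx[...,1]<-300)|(Wx[...,2]>60)|np.isnan(Wx[...,0])]=0
        n,l,st,c=cv2.connectedComponentsWithStats(k)
        for i in range(1,n):
            if st[i,4]>25:
                vu=np.argwhere(l==i)[:,::-1].astype(np.float32); r=cv2.minAreaRect(vu); b=cv2.boxPoints(r); print(nm,'stick blob',st[i,4],[np.round(ray(x,*q,12)[:2]).tolist() for q in b])
    return f,g
if __name__=='__main__': survey()
E
python3 m1.py
```

```text
t 19.3167 [454.  30. 411.] [ -2.  -2. 115.   0.  66.  -2.]
rim [ 546. -395.] 38.6 634
rim [ 626. -243.] 38.5 404
rim [ 646. -152.] 38.6 480
rim [638. 282.] 28.1 79
rim [658. 148.] 38.6 284
rim [677.   4.] 38.6 415
box [458. 251.] [165.  64.] 89.9 69.01239566054664
top stick blob 42 [[604.0, -232.0], [617.0, -233.0], [617.0, -271.0], [604.0, -271.0]]
scene stick blob 176 [[488.0, -19.0], [546.0, 108.0], [557.0, 98.0], [499.0, -27.0]]
scene stick blob 360 [[376.0, -29.0], [480.0, 34.0], [540.0, -60.0], [443.0, -118.0]]
scene stick blob 108 [[586.0, -231.0], [620.0, -210.0], [629.0, -225.0], [595.0, -245.0]]
```

```bash
python3 - <<'E'
from kin import *
s=log(); f=env.grab_frame('wrist'); save(f,'w2.png')
W=cloud(f,s); np.save('w2.npy',W); 
for d in env.boxes_of(f,'stick1_c'): print(np.round(d['pixel']),round(d['score'],2),np.round(ray(f,*d['pixel'],10,s)))
E
```

```text
(no output)
```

View pics/w2.png

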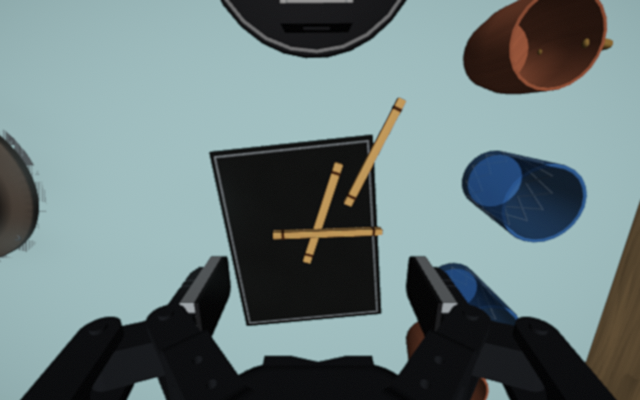

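```bash
python3 - <<'E'
import numpy as np
W=np.load('w2.npy')
for n,(a,b) in dict(A=((400,103),(349,201)),B=((338,168),(307,259)),C=((278,235),(378,231))).items():
    a,b=np.array(a,float),np.array(b,float); print(n)
    for t in (.03,.2,.4,.5,.6,.8,.97):
        u,v=np.round(a+t*(b-a)).astype(int); w=np.nanmedian(W[v-1:v+2,u-1:u+2].reshape(-1,3),0); print('  ',t,np.round(w,1))
E
```

```text
A
   0.03 [547.8  94.4  14.5]
   0.2 [539.9  75.6  15.2]
   0.4 [529.8  53.8  14.4]
   0.5 [523.2  42.1  14.7]
   0.6 [518.   29.9  14.3]
   0.8 [506.7   6.5  14.2]
   0.97 [497.6 -15.2  14.6]
B
   0.03 [479.6  19.3  15.1]
   0.2 [4.737e+02 3.000e-01 1.410e+01]
   0.4 [466.4 -23.4  14.1]
   0.5 [461.3 -36.1  14.4]
   0.6 [457.5 -48.7  14.4]
   0.8 [449.5 -73.7  14.5]
   0.97 [442.6 -95.7  14.7]
C
   0.03 [410.2 -57.6  29.9]
   0.2 [431.1 -58.1  27.3]
   0.4 [456.1 -58.3  24.1]
   0.5 [468.7 -58.8  23.1]
   0.6 [481.4 -59.4  22.2]
   0.8 [507.2 -59.3  19.1]
   0.97 [529.1 -59.2  17.5]
```

```bash
cat > t3.py <<'E'
from kin import *
def tilt(az,t):
    a,t=np.radians(az),np.radians(t); return Rt([np.cos(a)*np.cos(t),np.sin(a)*np.cos(t),np.sin(t)],[np.cos(a)*np.sin(t),np.sin(a)*np.sin(t),-np.cos(t)])
if __name__=='__main__':
    p=fit()[0]
    starts=[[a,b,c,d,e,f] for a in(-10,) for b,c in((20,100),) for d in(-40,0,60,150) for e in(40,90) for f in(-90,0,90)]
    for nm,g in dict(mug1=(658,148),tum1=(677,4),tum2=(646,-152)).items():
      for az in (-60,-30,0,30,60,90):
        q,c=ik([g[0],g[1],160],tilt(az,70),starts,p); print(nm,az,np.round(q),round(c,3),'marg',np.round(np.minimum(q-lim[:,0],lim[:,1]-q).min()))
E
python3 t3.py
```

```text
mug1 -60 [  33.   41.   95.  -68.   78. -136.] 1.659 marg 0.0
mug1 -30 [  29.   32.  117.  248.   57. -119.] 1.221 marg 0.0
mug1 0 [ 15.  25. 129. 200.  45. -99.] 0.0 marg 22.0
mug1 30 [ -5.  26. 128. 135.  49. -70.] 0.0 marg 23.0
mug1 60 [-15.  33. 113.  91.  65. -54.] 0.0 marg 37.0
mug1 90 [-15.  43.  93.  65.  86. -48.] 0.0 marg 58.0
tum1 -60 [  21.   37.  101.  -68.   69. -141.] 11.424 marg 0.0
tum1 -30 [  13.   28.  122.  236.   51. -116.] 0.0 marg 12.0
tum1 0 [ -6.  24. 130. 172.  45. -86.] 0.0 marg 21.0
tum1 30 [-23.  28. 123. 114.  55. -62.] 0.0 marg 28.0
tum1 60 [-28.  37. 105.  79.  73. -50.] 0.0 marg 46.0
tum1 90 [-26.  48.  83.  58.  95. -47.] 0.0 marg 57.0
tum2 -60 [   4.   32.  117.  248.   59. -117.] 4.223 marg 0.0
tum2 -30 [  -8.   25.  129.  209.   46. -103.] 0.0 marg 21.0
tum2 0 [-29.  24. 130. 143.  48. -74.] 0.0 marg 20.0
tum2 30 [-41.  31. 117.  95.  63. -56.] 0.0 marg 33.0
tum2 60 [-42.  41.  97.  68.  83. -49.] 0.0 marg 53.0
tum2 90 [-37.  52.  75.  51. 104. -49.] 0.0 marg 47.0
```

```bash
python3 - <<'E'
from t3 import *
to([540.2,80.3,230],down(65.8),grasp=False)
E
```

```text
t 19.52 shift [ 4.92  8.45 18.03] turn [ 0.3 -0.4 24. ] | |d| 20.5cm |w| 24.0
```

Call:
jog_arm --motion "0.5 1 1.8 0 0 3; 1.1 2 4.2 0 0 6; 1.7 3 6.8 0 0 9; 2.3 4 9.4 0 0 12; 2.9 5 12 0 0 15; 3.5 6 14.4 0 0 18; 4 7 16.2 0.1 -0.2 21; 4.5 8 17.4 0.3 -0.4 23; 4.9 8.4 18 0.3 -0.4 24; 4.9 8.4 18 0.3 -0.4 24" --jaw 4 --newtons 40

```text
t: 20.35
position: [539.4, 83.5, 227.8]
tool_rot: [-179.8, 0.1, 66.1]
contact_force: [-0.4, 0.5, -0.0]
gripper_width: 0.464
```

```bash
cat > near.py <<'E'
from kin import *
# fit stick(s) near in wrist view: bamboo mask in cloud
def near(name=None,zmin=8,zmax=40):
    s=log(); f=env.grab_frame('wrist'); W=cloud(f,s); hsv=cv2.cvtColor(f['image'],cv2.COLOR_RGB2HSV)
    k=cv2.inRange(hsv,(8,60,110),(28,255,255)); k[~((W[...,2]>zmin)&(W[...,2]<zmax)&(W[...,0]<600))]=0
    n,l,st,c=cv2.connectedComponentsWithStats(k)
    for i in range(1,n):
        if st[i,4]>150:
            q=W[l==i]; r=cv2.minAreaRect(q[:,:2].astype(np.float32)); b=cv2.boxPoints(r); e=[(b[0]+b[1])/2,(b[2]+b[3])/2,(b[1]+b[2])/2,(b[3]+b[0])/2]
            e=e[:2] if np.linalg.norm(e[0]-e[1])>np.linalg.norm(e[2]-e[3]) else e[2:]
            print('blob',st[i,4],'c',np.round(r[0],1),'size',np.round(r[1],1),'ends',np.round(e[0]),np.round(e[1]),'yaw',np.round(np.degrees(np.arctan2(*(e[1]-e[0])[::-1])),1),'z',np.round(np.median(q[:,2]),1))
    if name: save(f,name)
    return s,f
if __name__=='__main__':
    near(); to([540.2,80.3,178],down(65.8),grasp=False)
E
python3 near.py
```

```text
blob 256 c [550.1  97.5] size [10.8  9.5] ends [548.  93.] [552. 102.] yaw 67.3 z 14.5
blob 1968 c [522.5  38.6] size [112.6  10. ] ends [499. -12.] [546.  90.] yaw 65.0 z 14.5
blob 166 c [480.1  23.3] size [11.   9.7] ends [479.  18.] [481.  29.] yaw 77.5 z 14.4
blob 254 c [474.3   5.6] size [19.3  9.5] ends [471.  -4.] [477.  15.] yaw 72.3 z 14.4
t 20.40 shift [-0.2   0.2   5.07] turn [-0.1  0.1  0.4] | |d| 5.1cm |w| 0.4
```

Call:
jog_arm --motion "-0.2 0.2 0.6 0 0 0.6; -0.2 0.2 1.4 0 0 0.6; -0.2 0.2 2.2 0 0 0.6; -0.2 0.2 3 0 0 0.6; -0.2 0.2 3.7 0 0 0.6; -0.2 0.2 4.3 0 0 0.6; -0.2 0.2 4.7 0 0 0.6; -0.2 0.2 5 0 0 0.6; -0.2 0.2 5 0 0 0.6; -0.2 0.2 5 0 0 0.6"

```text
t: 21.23
position: [540.3, 78.7, 178.8]
tool_rot: [-179.9, 0.1, 65.4]
contact_force: [-0.2, -0.0, 0.3]
gripper_width: 0.47
```

Call:
jog_arm --motion "0 0 0 0 0 0; 0 0 0 0 0 0; 0 0 0 0 0 0; 0 0 0 0 0 0; 0 0 0 0 0 0; 0 0 0 0 0 0; 0 0 0 0 0 0; 0 0 0 0 0 0; 0 0 0 0 0 0; 0 0 0 0 0 0" --jaw 0.3

```text
t: 22.07
position: [540.6, 78.7, 179.2]
tool_rot: [-180.0, 0.0, 65.4]
contact_force: [-0.3, 0.5, 2.1]
gripper_width: 0.097
```

Call:
jog_arm --motion "0 0 -0.5 0 0 0; 0 0 -2 0 0 0; 0 0 -4 0 0 0; 0 0 -7 0 0 0; 0 0 -10 0 0 0; 0 0 -13 0 0 0; 0 0 -15 0 0 0; 0 0 -16.5 0 0 0; 0 0 -17 0 0 0; 0 0 -17 0 0 0"

```text
t: 22.9
position: [540.8, 78.8, 350.5]
tool_rot: [179.9, -0.0, 65.4]
contact_force: [0.0, 0.3, -0.5]
gripper_width: 0.096
```

```bash
python3 - <<'E'
from near import *
from t3 import tilt
s,f=near(zmin=100,zmax=400); print(s['gripper_width'],s['position'])
p=fit()[0]; q=s['joint_positions']; print(np.round(q))
for pos,az,t in (([560,100,270],63,30),([600,100,230],60,60),([658,148,200],60,70)):
    q,c=ik(pos,tilt(az,t),q,p); print(np.round(q),round(c,3))
E
```

```text
blob 432 c [549.2  98.1] size [11.1  9.1] ends [547.  93.] [552. 103.] yaw 64.9 z 185.5
blob 2082 c [530.3  56.9] size [74.   9.4] ends [515.  23.] [546.  91.] yaw 65.5 z 185.5
0.09637518311377907 [540.83048885  78.77131392 350.50013892]
[  4.  12. 107.  -0.  60.  28.]
[ -9.   4. 112.  34.  58.   1.] 0.0
[-20.  17. 118.  74.  63. -38.] 0.0
[-15.  28. 114.  89.  65. -49.] 0.0
```

```bash
cat > ins.py <<'E'
from kin import *
from t3 import tilt
def ins(g,az,t,zb,below=113,back=18,go=169,check=True):
    Rg=tilt(az,t); a=np.radians(az); u=np.array([np.cos(a),np.sin(a),0])
    bot=np.array([g[0],g[1],zb])-back*u; G=bot+Rg.apply([below,0,0]); tcp=G-Rg.apply([0,0,go]); s=log()
    if check:
        q,c=ik(tcp,Rg,s['joint_positions'],fit()[0],grasp=False); print('ik',np.round(s['joint_positions']),'->',np.round(q),round(c,3))
    return to(tcp,Rg,grasp=False,s=s)
E
python3 -c "
from ins import *
ins((658,148),60,70,130)"
```

```text
ik [  4.  13. 107.  -0.  60.  28.] -> [-14.  24. 113.  87.  65. -44.] 0.0
t 22.95 shift [-2.55  6.53  5.5 ] turn [-3.3 70.   4.7] | |d| 8.9cm |w| 70.2
```

Call:
jog_arm --motion "-0.1 0.3 -0.2 -0.1 4 0.2; -0.3 0.7 -0.2 -0.3 9 0.5; -0.6 1.3 0 -0.5 15 0.8; -0.8 2 0.3 -0.8 21 1.2; -1 2.6 0.8 -1.1 27 1.6; -1.3 3.2 1.4 -1.4 33 2; -1.5 3.8 2 -1.7 39 2.4; -1.7 4.4 2.6 -2 45 2.8; -1.9 4.8 3.2 -2.3 50 3.2; -2 5.2 3.8 -2.6 54 3.6"

```text
t: 23.78
position: [578.4, 38.3, 308.1]
tool_rot: [179.4, -54.1, 61.6]
contact_force: [0.4, -0.5, -0.1]
gripper_width: 0.098
```

```bash
python3 -c "
from ins import *
ins((658,148),60,70,130)"
```

```text
ik [-12.  19. 113.  70.  55. -30.] -> [-14.  24. 113.  87.  65. -44.] 0.0
t 23.78 shift [-1.37  1.39  0.54] turn [-0.7 15.9  0.8] | |d| 2.0cm |w| 15.9
```

Call:
jog_arm --motion "-0.3 0.3 0.1 0 4 0.2; -0.7 0.7 0.2 -0.3 8 0.4; -1 1 0.4 -0.5 12 0.6; -1.3 1.3 0.5 -0.7 15 0.8; -1.4 1.4 0.5 -0.7 16 0.8; -1.4 1.4 0.5 -0.7 16 0.8; -1.4 1.4 0.5 -0.7 16 0.8; -1.4 1.4 0.5 -0.7 16 0.8; -1.4 1.4 0.5 -0.7 16 0.8; -1.4 1.4 0.5 -0.7 16 0.8"

```text
t: 24.62
position: [589.8, 28.7, 297.3]
tool_rot: [179.2, -70.0, 61.0]
contact_force: [0.3, -0.0, -0.6]
gripper_width: 0.097
```

```bash
cat > hov.py <<'E'
from ins import *
from m0 import circ
def hov(g,az,zdown,name):
    s=log(); Rg=rot(s['tool_rot']); G=np.array(s['position'])+Rg.apply([0,0,169]); print('tool stick bottom',np.round(G-Rg.apply([113,0,0])),'top',np.round(G+Rg.apply([27,0,0])))
    f=env.grab_frame('scene'); t=env.grab_frame('top')
    P=np.vstack([cloud(x).reshape(-1,3) for x in(f,t)]); m=(np.hypot(P[:,0]-g[0],P[:,1]-g[1])<50)&(P[:,2]>86)&(P[:,2]<102)
    if m.sum()>30: print('rim',m.sum(),circ(P[m][:,:2]))
    for k,zb in enumerate(zdown): ins(g,az,70,zb)
    u,v=np.array(proj(f,[g[0],g[1],120])).astype(int); x0,y0=max(u-80,0),max(v-60,0); im=f['image'][y0:y0+120,x0:x0+160]; a=cv2.resize(im,(400,300),interpolation=cv2.INTER_CUBIC)
    u,v=np.array(proj(t,[g[0],g[1],120])).astype(int); x0,y0=max(u-60,0),max(v-45,0); b=cv2.resize(t['image'][y0:y0+90,x0:x0+120],(400,300),interpolation=cv2.INTER_CUBIC)
    cv2.imwrite('pics/'+name,np.hstack([a,b])[...,::-1])
E
python3 -c "
from hov import *
hov((658,148),60,(45,),'h1.png')"
```

```text
tool stick bottom [650. 132. 133.] top [674. 174. 265.]
rim 248 (array([658.69602679, 148.59875596]), np.float64(38.79257168310453))
ik [-14.  24. 113.  87.  65. -44.] -> [-14.  33. 113.  91.  65. -54.] 0.0
t 24.72 shift [-8.33 -0.11  2.96] turn [-0.1 -0.   0.3] | |d| 8.8cm |w| 0.3
```

View pics/h1.png

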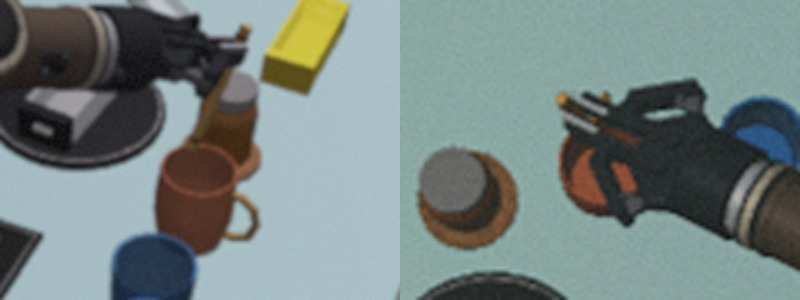

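Call:
jog_arm --motion "-0.5 0 0.2 0 0 0.3; -1.4 0 0.5 0 0 0.3; -2.5 0 0.9 0 0 0.3; -3.7 -0.1 1.3 0 0 0.3; -4.9 -0.1 1.7 0 0 0.3; -6 -0.1 2.1 0 0 0.3; -7 -0.1 2.5 0 0 0.3; -7.8 -0.1 2.8 0 0 0.3; -8.3 -0.1 3 0 0 0.3; -8.3 -0.1 3 0 0 0.3"

```text
t: 25.55
position: [588.6, 28.7, 206.8]
tool_rot: [-179.4, -69.9, 59.5]
contact_force: [0.1, 0.7, 1.2]
gripper_width: 0.097
```

Call:
jog_arm --motion "0 0 0 0 0 0; 0 0 0 0 0 0; 0 0 0 0 0 0; 0 0 0 0 0 0; 0 0 0 0 0 0; 0 0 0 0 0 0; 0 0 -0.5 0 0 0; 0 0 -1.5 0 0 0; 0 0 -3 0 0 0; 0 0 -4.5 0 0 0" --jaw 3

```text
t: 26.38
position: [567.4, -8.7, 224.2]
tool_rot: [-179.8, -70.0, 59.9]
contact_force: [0.4, 0.3, 0.1]
gripper_width: 0.345
```

Call:
jog_arm --motion "0 0 -2 0 0 0; 0 0 -4 0 0 0; 1 0 -6 0 0 0; 3 0 -8 0 0 0; 5 0 -10 0 0 0; 7 0 -11 0 0 0; 9 0 -12 0 0 0; 10 0 -12 0 0 0; 11 0 -12 0 0 0; 11 0 -12 0 0 0"

```text
t: 27.22
position: [531.0, -73.1, 370.1]
tool_rot: [179.6, -70.0, 60.4]
contact_force: [0.4, 0.6, 0.5]
gripper_width: 0.349
```

```bash
python3 - <<'E'
from m1 import *
f,g=survey()
u,v=np.array(proj(g,[658,148,90])).astype(int); save(g,'p1.png',(u-60,v-50,u+60,v+50),4)
from t3 import tilt
to([427,-58,420],down(179.2),grasp=False); to([511,-59,420],down(-0.8),grasp=False)
E
```

```text
t 27.2167 [531. -73. 370.] [-27.  14. 116.  76.  75. -37.]
rim [ 546. -395.] 38.6 633
rim [ 626. -243.] 38.5 402
rim [ 646. -152.] 38.6 475
rim [638. 282.] 28.0 87
rim [657. 147.] 37.6 302
rim [678.   4.] 38.5 383
box [459. 251.] [ 61. 165.] 0.2 68.7022131098255
top stick blob 47 [[617.0, -233.0], [617.0, -271.0], [604.0, -271.0], [604.0, -232.0]]
top stick blob 207 [[480.0, 17.0], [528.0, -61.0], [437.0, -115.0], [390.0, -37.0]]
scene stick blob 376 [[376.0, -29.0], [480.0, 34.0], [540.0, -60.0], [443.0, -118.0]]
scene stick blob 110 [[584.0, -232.0], [620.0, -210.0], [629.0, -225.0], [594.0, -246.0]]
t 27.32 shift [ 3.58 -9.71 -5.42] turn [  71.1  -41.9 -101.7] | |d| 11.7cm |w| 131.0
t 27.32 shift [ 4.99 -2.38 -1.58] turn [-37.1 -62.9  52.8] | |d| 5.8cm |w| 90.1
```

View pics/p1.png

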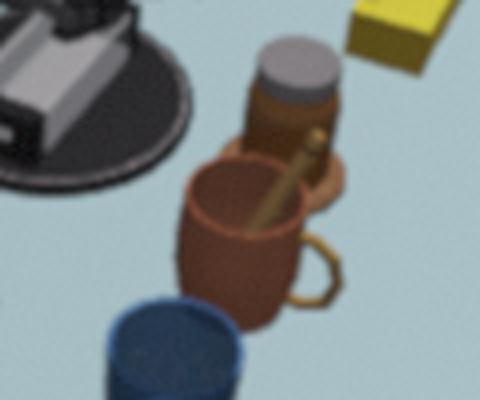

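```bash
cat > path.py <<'E'
from kin import *
def path(pos,Rg,n=6):
    s=log(); p=fit()[0]; R0=rot(s['tool_rot']); d,w=to(pos,Rg,grasp=False,s=s); q=s['joint_positions']
    for k in range(1,n+1):
        Rk=R0*R.from_rotvec(w*k/n,degrees=True); pk=np.array(s['position'])+R0.apply(d*10*k/n); q,c=ik(pk,Rk,q,p,grasp=False); tip=pk+Rk.apply([0,0,173]); print(k,np.round(q),round(c,3),'tip',np.round(tip))
E
python3 -c "
from path import *
path([503,-59,330],down(-0.8))"
```

```text
t 27.32 shift [-3.6  -3.05  1.13] turn [-37.1 -62.9  52.8] | |d| 4.9cm |w| 90.1
1 [-26.  11. 117.  70.  64. -24.] 0.0 tip [613.  50. 273.]
2 [-23.   8. 118.  60.  54.  -7.] 0.0 tip [606.  28. 239.]
3 [-21.   7. 118.  46.  48.  14.] 0.0 tip [591.   4. 209.]
4 [-17.   7. 117.  28.  46.  38.] 0.0 tip [568. -19. 185.]
5 [-14.   8. 115.  12.  50.  61.] 0.0 tip [538. -41. 167.]
6 [-12.  10. 113.  -0.  57.  79.] 0.0 tip [503. -59. 157.]
```

Call:
jog_arm --motion "-0.3 -0.2 0.1 -2.6 -4.4 3.7; -0.6 -0.5 0.2 -5.2 -8.8 7.4; -0.9 -0.8 0.3 -7.8 -13.2 11.1; -1.2 -1 0.4 -10.4 -17.6 14.8; -1.5 -1.3 0.5 -13 -22 18.5; -1.8 -1.5 0.6 -15.6 -26.4 22.2; -2.1 -1.8 0.7 -18.2 -30.8 25.9; -2.4 -2 0.8 -20.8 -35.2 29.6; -2.7 -2.2 0.9 -23.4 -39.6 33.3; -2.9 -2.4 0.9 -26 -44 37" --jaw 4

```text
t: 28.15
position: [508.1, -61.9, 335.8]
tool_rot: [-171.3, -19.7, 13.5]
contact_force: [-0.1, 0.8, -0.7]
gripper_width: 0.472
```

```bash
python3 -c "
from path import *
path([503,-59,290],down(-0.8),2)"
```

```text
t 28.15 shift [-1.95  0.23  4.18] turn [-11.  -18.5  15.6] | |d| 4.6cm |w| 26.6
1 [-14.  10. 116.  11.  48.  62.] 0.0 tip [532. -42. 143.]
2 [-12.  13. 114.  -0.  52.  79.] 0.0 tip [503. -59. 117.]
```

Call:
jog_arm --motion "-0.4 0 0.8 -2.2 -3.7 3.1; -0.8 0.1 1.6 -4.4 -7.4 6.2; -1.2 0.1 2.4 -6.6 -11.1 9.4; -1.6 0.2 3.2 -8.8 -14.8 12.5; -1.9 0.2 3.9 -11 -18.5 15.6; -2 0.2 4.2 -11 -18.5 15.6; -2 0.2 4.2 -11 -18.5 15.6; -2 0.2 4.2 -11 -18.5 15.6; -2 0.2 4.2 -11 -18.5 15.6; -2 0.2 4.2 -11 -18.5 15.6"

```text
t: 28.98
position: [503.9, -59.5, 292.2]
tool_rot: [-179.8, -0.5, -0.7]
contact_force: [-0.2, -0.3, -0.3]
gripper_width: 0.468
```

```bash
python3 -c "
from near import *
near(zmin=8,zmax=45); to([503,-59,183],down(-0.8),grasp=False)"
```

```text
blob 2410 c [461.6 -47.2] size [97.9 96.8] ends [420. -73.] [503. -21.] yaw 31.7 z 16.2
t 29.03 shift [-0.19 -0.03 10.93] turn [-0.1 -0.5  0.1] | |d| 10.9cm |w| 0.5
```

Call:
jog_arm --motion "-0.1 0 1 0 -0.4 0; -0.2 0 2.5 0 -0.4 0; -0.2 0 4 0 -0.4 0; -0.2 0 5.5 0 -0.4 0; -0.2 0 7 0 -0.4 0; -0.2 0 8.3 0 -0.4 0; -0.2 0 9.4 0 -0.4 0; -0.2 0 10.2 0 -0.4 0; -0.2 0 10.8 0 -0.4 0; -0.2 0 10.9 0 -0.4 0"

```text
t: 29.87
position: [502.2, -59.0, 181.8]
tool_rot: [-179.8, 0.1, -0.7]
contact_force: [-0.1, 0.0, -0.0]
gripper_width: 0.47
```

Call:
jog_arm --motion "0 0 0 0 0 0; 0 0 0 0 0 0; 0 0 0 0 0 0; 0 0 0 0 0 0; 0 0 0 0 0 0; 0 0 0 0 0 0; 0 0 0 0 0 0; 0 0 0 0 0 0; 0 0 0 0 0 0; 0 0 0 0 0 0" --jaw 0.3

```text
t: 30.7
position: [503.2, -59.1, 183.5]
tool_rot: [-179.9, -0.1, -0.7]
contact_force: [1.3, -0.6, 5.1]
gripper_width: 0.079
```

Call:
jog_arm --motion "0 0 -0.5 0 0 0; 0 0 -2 0 0 0; 0 0 -4 0 0 0; 0 0 -7 0 0 0; 0 0 -10 0 0 0; 0 0 -13 0 0 0; 0 0 -15 0 0 0; 0 0 -16.5 0 0 0; 0 0 -17 0 0 0; 0 0 -17 0 0 0"

```text
t: 31.53
position: [502.7, -59.4, 354.0]
tool_rot: [-179.9, -0.2, -0.7]
contact_force: [1.1, -0.6, -0.7]
gripper_width: 0.074
```

```bash
cat > held.py <<'E'
from near import *
def held():
    s=log(); f=env.grab_frame('wrist'); W=cloud(f,s); hsv=cv2.cvtColor(f['image'],cv2.COLOR_RGB2HSV); k=cv2.inRange(hsv,(8,60,110),(28,255,255))>0
    R0=rot(s['tool_rot']); L=R0.inv().apply((W.reshape(-1,3)-s['position'])).reshape(W.shape); m=k&(L[...,2]>130)&(L[...,2]<200)&(abs(L[...,1])<25); q=L[m]; print('w',s['gripper_width'],'held pts',len(q))
    if len(q)>50:
        c=np.polyfit(q[:,0],q[:,2],1); b=np.polyfit(q[:,0],q[:,1],1); print('x range',np.round(np.percentile(q[:,0],[.5,99.5]),1),'top z at 0: %.1f slope %.3f'%(c[1],c[0]),'y %.1f slope %.3f'%(b[1],b[0]))
if __name__=='__main__': held(); near()
E
python3 held.py; python3 -c "
from ins import *
ins((677.5,4),45,75,135,below=112,go=167.5)"
```

```text
w 0.07358505697594553 held pts 2394
x range [-53.   34.9] top z at 0: 163.5 slope 0.105 y 1.0 slope -0.004
blob 565 c [467.5 -17. ] size [68.2 10.7] ends [457. -49.] [478.  16.] yaw 72.4 z 14.5
blob 211 c [448.  -80.4] size [27.1  9.8] ends [444. -93.] [452. -67.] yaw 72.9 z 14.5
ik [-12.   8. 112.   0.  60.  79.] -> [-28.  25. 115.  93.  68. -49.] 0.0
t 31.63 shift [6.96 4.27 6.5 ] turn [ 29.6  70.8 -38.9] | |d| 10.4cm |w| 86.1
```

```bash
cat > ins2.py <<'E'
from path import *
from t3 import tilt
def ins2(g,az,t,zb,bt,back=18,n=5):
    Rg=tilt(az,t); a=np.radians(az); bot=np.array([g[0]-back*np.cos(a),g[1]-back*np.sin(a),zb]); tcp=bot-Rg.apply(bt)
    print('grip z',round((tcp+Rg.apply([0,0,167]))[2])); path(tcp,Rg,n)
def bottom(bt):
    s=log(); print('bottom now',np.round(np.array(s['position'])+rot(s['tool_rot']).apply(bt)))
E
python3 -c "
from ins2 import *
ins2((677.5,4),45,76,135,(-105,0,156.5),n=8)"
```

```text
grip z 234
t 31.63 shift [7.41 3.82 7.68] turn [ 30.   71.7 -38.8] | |d| 11.3cm |w| 86.9
1 [-14.   8. 114.   8.  51.  68.] 0.0 tip [537. -52. 172.]
2 [-16.   8. 116.  19.  43.  52.] 0.0 tip [571. -42. 169.]
3 [-18.   9. 117.  35.  39.  33.] 0.0 tip [602. -32. 172.]
4 [-21.  11. 118.  54.  38.  10.] 0.0 tip [630. -21. 178.]
5 [-23.  14. 118.  71.  42. -11.] 0.0 tip [653.  -9. 188.]
6 [-25.  18. 118.  83.  49. -28.] 0.0 tip [672.   2. 201.]
7 [-26.  22. 117.  90.  58. -41.] 0.0 tip [686.  12. 217.]
8 [-27.  27. 115.  95.  68. -50.] 0.0 tip [694.  21. 233.]
```

Call:
jog_arm --motion "0.6 0.3 -0.5 2.4 5.7 -3.1; 1.2 0.6 -1 4.8 11.4 -6.2; 1.8 0.9 -1.2 7.2 17.1 -9.3; 2.4 1.2 -1 9.6 22.8 -12.4; 3 1.5 -0.6 12 28.5 -15.5; 3.6 1.8 0 14.4 34.2 -18.6; 4.2 2.1 0.6 16.8 39.9 -21.7; 4.8 2.4 1.2 19.2 45.6 -24.8; 5.3 2.7 2 21.2 50.8 -27.5; 5.6 2.9 2.5 22.5 53.8 -29.1"

```text
t: 32.47
position: [557.1, -88.5, 326.1]
tool_rot: [-168.7, -54.2, 23.6]
contact_force: [0.1, 0.8, -1.0]
gripper_width: 0.073
```

```bash
python3 -c "
from ins2 import *
ins2((677.5,4),45,76,135,(-105,0,156.5),n=2)"
```

```text
grip z 234
t 32.47 shift [-3.41  2.38  3.65] turn [  8.4  20.5 -11.1] | |d| 5.5cm |w| 24.8
1 [-26.  20. 117.  88.  57. -37.] 0.0 tip [685.  10. 229.]
2 [-27.  27. 115.  95.  68. -50.] 0.0 tip [694.  21. 233.]
```

Call:
jog_arm --motion "-0.6 0.4 0.6 1.5 3.7 -2; -1.2 0.9 1.3 3.2 7.8 -4.2; -2 1.4 2.1 4.9 12 -6.5; -2.7 1.9 2.9 6.6 16 -8.7; -3.2 2.2 3.4 7.8 19 -10.3; -3.4 2.4 3.6 8.4 20.5 -11.1; -3.4 2.4 3.6 8.4 20.5 -11.1; -3.4 2.4 3.6 8.4 20.5 -11.1; -3.4 2.4 3.6 8.4 20.5 -11.1; -3.4 2.4 3.6 8.4 20.5 -11.1"

```text
t: 33.3
position: [575.6, -98.5, 277.7]
tool_rot: [179.9, -75.9, 45.0]
contact_force: [-0.0, -0.1, -0.0]
gripper_width: 0.078
```

```bash
python3 -c "
from ins2 import *
from held import *
from m0 import circ
bottom((-105,0,156.5)); held()
W=np.vstack([cloud(env.grab_frame(n)).reshape(-1,3) for n in('top','scene')]); m=(np.hypot(W[:,0]-677,W[:,1]-4)<48)&(W[:,2]>88)&(W[:,2]<99); print(m.sum(),circ(W[m][:,:2]))
ins2((677.5,4),45,76,45,(-105,0,156.5),n=2)"
```

```text
bottom now [665.  -9. 138.]
w 0.07819295227119269 held pts 138
x range [25.  37.1] top z at 0: 159.2 slope 0.274 y -19.8 slope 0.523
325 (array([677.74446238,   3.59408958]), np.float64(38.644712275474205))
grip z 144
t 33.45 shift [-9.06 -0.07  2.28] turn [0.  0.1 0.1] | |d| 9.3cm |w| 0.1
1 [-27.  32. 115.  97.  69. -55.] 0.0 tip [694.  20. 189.]
2 [-27.  37. 114.  99.  69. -61.] 0.0 tip [694.  21. 143.]
```

```bash
python3 - <<'E'
from h import *
g=env.grab_frame('wrist'); f=env.grab_frame('scene'); u,v=np.array(proj(f,[677,4,140])).astype(int)
a=cv2.resize(f['image'][v-70:v+80,u-100:u+100],(400,300),interpolation=cv2.INTER_CUBIC); b=cv2.resize(g['image'],(480,300))[:,40:440]
cv2.imwrite('pics/h2.png',np.hstack([a,b])[...,::-1])
E
```

```text
(no output)
```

View pics/h2.png

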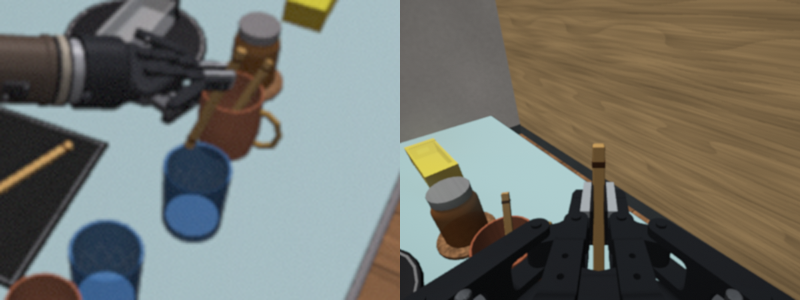

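The stick is straight in the jaws (crop (598,170)) and its foot is over tumbler 1's mouth (crop (192,147)). Lowering it.

Call:
jog_arm --motion "-0.5 0 0.1 0 0 0; -1.5 0 0.4 0 0 0; -2.7 0 0.7 0 0 0; -4 0 1 0 0 0; -5.3 0 1.3 0 0 0; -6.6 -0.1 1.6 0 0 0; -7.7 -0.1 1.9 0 0 0; -8.5 -0.1 2.2 0 0 0; -9 -0.1 2.3 0 0 0; -9 -0.1 2.3 0 0 0"

```text
t: 34.38
position: [574.9, -97.5, 183.1]
tool_rot: [-179.6, -75.8, 44.6]
contact_force: [-0.2, 0.4, -0.1]
gripper_width: 0.078
```

Call:
jog_arm --motion "0 0 0 0 0 0; 0 0 0 0 0 0; 0 0 0 0 0 0; 0 0 0 0 0 0; 0 0 0 0 0 0; 0 0 0 0 0 0; 0 0 -0.5 0 0 0; 0 0 -1.5 0 0 0; 0 0 -3 0 0 0; 0 0 -4.5 0 0 0" --jaw 3

```text
t: 35.22
position: [543.6, -129.0, 195.8]
tool_rot: [179.9, -75.9, 45.1]
contact_force: [-0.0, -0.7, -0.0]
gripper_width: 0.345
```

Call:
jog_arm --motion "0 0 -2 0 0 0; 0 0 -4 0 0 0; 1 0 -6 0 0 0; 3 0 -8 0 0 0; 5 0 -10 0 0 0; 7 0 -11 0 0 0; 9 0 -12 0 0 0; 10 0 -12 0 0 0; 11 0 -12 0 0 0; 11 0 -12 0 0 0"

```text
t: 36.05
position: [481.4, -191.9, 333.3]
tool_rot: [179.1, -75.9, 45.8]
contact_force: [0.3, -0.5, -1.0]
gripper_width: 0.351
```

```bash
python3 - <<'E'
from m1 import *
f,g=survey()
a=f['image'][130:215,270:410]; u,v=np.array(proj(g,[677,4,90])).astype(int); b=g['image'][v-80:v+60,u-70:u+110]
cv2.imwrite('pics/p2.png',np.hstack([cv2.resize(a,(400,243)),cv2.resize(b,(312,243))])[...,::-1])
from path import *
path([474.1,3.9,320],down(72.2))
E
```

```text
t 36.05 [ 481. -192.  333.] [-42.  17. 119.  82.  78. -45.]
rim [ 546. -395.] 38.6 621
rim [ 626. -243.] 38.4 369
rim [ 646. -152.] 38.6 454
rim [638. 283.] 28.4 82
rim [658. 147.] 37.7 305
rim [677.   3.] 37.7 433
box [459. 251.] [ 61. 165.] 0.1 68.89396485619943
top stick blob 27 [[617.0, -252.0], [617.0, -271.0], [604.0, -271.0], [604.0, -252.0]]
top stick blob 114 [[474.0, 17.0], [484.0, 14.0], [451.0, -92.0], [441.0, -89.0]]
scene stick blob 202 [[434.0, -100.0], [476.0, 34.0], [488.0, 26.0], [446.0, -107.0]]
scene stick blob 110 [[586.0, -231.0], [620.0, -210.0], [629.0, -225.0], [595.0, -245.0]]
t 36.15 shift [  2.2  -14.28  13.19] turn [ 18.  -74.3 -23.1] | |d| 19.6cm |w| 79.9
1 [-38.  13. 120.  72.  69. -42.] 0.0 tip [584. -44. 252.]
2 [-33.  10. 121.  61.  61. -36.] 0.0 tip [564. -23. 218.]
3 [-27.   7. 121.  48.  55. -27.] 0.0 tip [542.  -9. 189.]
4 [-20.   6. 120.  32.  51. -14.] 0.0 tip [519.  -0. 167.]
5 [-12.   6. 119.  15.  51.   0.] 0.0 tip [496.   3. 153.]
6 [ -5.   7. 117.  -0.  55.  13.] 0.0 tip [474.   4. 147.]
```

View pics/p2.png

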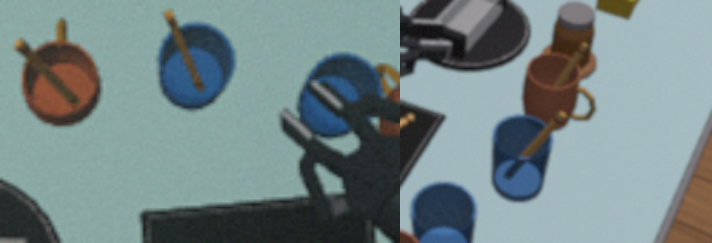

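Call:
jog_arm --motion "0.2 -1.2 1.1 1.5 -6.4 -2; 0.4 -2.4 2.2 3 -12.7 -4; 0.6 -3.7 3.4 4.6 -19 -5.9; 0.8 -4.9 4.5 6.2 -25.4 -7.9; 0.9 -6.1 5.6 7.7 -31.7 -9.9; 1.1 -7.3 6.7 9.2 -38 -11.9; 1.3 -8.5 7.9 10.8 -44.4 -13.8; 1.5 -9.8 9 12.3 -50.8 -15.8; 1.7 -11 10.1 13.9 -57 -17.8; 1.8 -12 11 15 -62 -19.3" --jaw 4

```text
t: 36.98
position: [474.2, -26.9, 320.8]
tool_rot: [177.5, -12.1, 68.8]
contact_force: [0.1, 0.0, -0.7]
gripper_width: 0.466
```

```bash
python3 -c "
from path import *
path([474.1,3.9,260],down(72.2),2)"
```

```text
t 36.98 shift [ 1.53 -1.41  6.49] turn [  2.9 -12.   -3.6] | |d| 6.8cm |w| 12.9
1 [ -8.   9. 120.   7.  49.   6.] 0.0 tip [484.   4. 118.]
2 [ -5.  13. 119.  -0.  48.  13.] 0.0 tip [474.   4.  87.]
```

Call:
jog_arm --motion "0.4 -0.3 1.4 0.6 -2.4 -0.7; 0.7 -0.6 2.8 1.2 -4.8 -1.4; 1 -0.9 4.2 1.8 -7.2 -2.1; 1.3 -1.2 5.4 2.4 -9.6 -2.9; 1.5 -1.4 6.2 2.9 -12 -3.6; 1.5 -1.4 6.5 2.9 -12 -3.6; 1.5 -1.4 6.5 2.9 -12 -3.6; 1.5 -1.4 6.5 2.9 -12 -3.6; 1.5 -1.4 6.5 2.9 -12 -3.6; 1.5 -1.4 6.5 2.9 -12 -3.6"

```text
t: 37.82
position: [475.3, 2.0, 261.8]
tool_rot: [179.8, -0.4, 71.9]
contact_force: [-0.5, -0.6, 0.2]
gripper_width: 0.47
```

```bash
python3 -c "
from near import *
near(zmin=8,zmax=45); to([474.1,3.9,181],down(72.2),grasp=False)"
```

```text
blob 210 c [479.8  23.2] size [11.3  9.5] ends [478.  18.] [482.  29.] yaw 71.9 z 14.5
blob 1601 c [460.4 -39. ] size [113.9  10.1] ends [444. -93.] [477.  15.] yaw 72.8 z 14.5
t 37.87 shift [ 0.09 -0.21  8.09] turn [ 0.2 -0.4 -0.3] | |d| 8.1cm |w| 0.5
```

Call:
jog_arm --motion "0 -0.1 0.8 0.2 -0.4 0; 0.1 -0.2 2 0.2 -0.4 0; 0.1 -0.2 3.2 0.2 -0.4 0; 0.1 -0.2 4.4 0.2 -0.4 0; 0.1 -0.2 5.6 0.2 -0.4 0; 0.1 -0.2 6.6 0.2 -0.4 0; 0.1 -0.2 7.4 0.2 -0.4 0; 0.1 -0.2 7.9 0.2 -0.4 0; 0.1 -0.2 8.1 0.2 -0.4 0; 0.1 -0.2 8.1 0.2 -0.4 0"

```text
t: 38.7
position: [473.7, 4.3, 179.9]
tool_rot: [-179.9, 0.1, 72.0]
contact_force: [1.4, -0.1, 0.7]
gripper_width: 0.472
```

Call:
jog_arm --motion "0 0 0 0 0 0; 0 0 0 0 0 0; 0 0 0 0 0 0; 0 0 0 0 0 0; 0 0 0 0 0 0; 0 0 0 0 0 0; 0 0 0 0 0 0; 0 0 0 0 0 0; 0 0 0 0 0 0; 0 0 0 0 0 0" --jaw 0.3

```text
t: 39.53
position: [474.4, 4.3, 181.0]
tool_rot: [180.0, 0.0, 72.0]
contact_force: [0.0, -0.7, 5.6]
gripper_width: 0.096
```

Call:
jog_arm --motion "0 0 -0.5 0 0 0; 0 0 -2 0 0 0; 0 0 -4 0 0 0; 0 0 -7 0 0 0; 0 0 -10 0 0 0; 0 0 -13 0 0 0; 0 0 -15 0 0 0; 0 0 -16.5 0 0 0; 0 0 -17 0 0 0; 0 0 -17 0 0 0"

```text
t: 40.37
position: [474.3, 4.4, 351.6]
tool_rot: [179.9, 0.0, 72.0]
contact_force: [0.4, 0.8, -0.3]
gripper_width: 0.103
```

```bash
python3 -c "
from held import *
held()
from ins2 import *
ins2((646,-152),50,70,135,(-113,0,169),n=8)"
```

```text
w 0.10273583930832611 held pts 2492
x range [-61.6  25.1] top z at 0: 166.3 slope -0.004 y -0.8 slope -0.001
grip z 242
t 40.42 shift [-22.35  16.06   5.13] turn [-13.4  69.1  19.1] | |d| 28.0cm |w| 73.0
1 [-11.   5. 116.  10.  56.   4.] 0.0 tip [497.  -6. 173.]
2 [-17.   7. 116.  21.  54.  -6.] 0.0 tip [522. -17. 172.]
3 [-22.   9. 115.  32.  55. -16.] 0.0 tip [546. -29. 176.]
4 [-28.  13. 114.  43.  57. -25.] 0.0 tip [571. -44. 183.]
5 [-32.  16. 112.  52.  61. -32.] 0.0 tip [595. -62. 194.]
6 [-36.  20. 110.  60.  66. -37.] 0.0 tip [619. -82. 207.]
7 [-39.  25. 107.  67.  72. -40.] 0.0 tip [ 641. -106.  222.]
8 [-42.  29. 104.  74.  78. -42.] 0.0 tip [ 662. -133.  240.]
```

Call:
jog_arm --motion "-2.2 1.6 0.2 -1.3 6.4 1.9; -4.4 3.2 0.4 -2.6 12.8 3.8; -6.7 4.8 0.7 -4 19.2 5.7; -8.9 6.4 1 -5.3 25.6 7.6; -11.2 8 1.4 -6.6 32 9.5; -13.4 9.6 1.9 -7.9 38.4 11.4; -15.6 11.2 2.5 -9.3 44.8 13.3; -17.8 12.8 3.2 -10.6 51.2 15.2; -19.7 14.2 4 -11.8 56.6 16.8; -21 15 4.5 -12.5 60 18"

```text
t: 41.25
position: [551.0, -243.9, 301.7]
tool_rot: [177.4, -61.1, 53.1]
contact_force: [0.1, 0.7, -0.2]
gripper_width: 0.099
```

```bash
python3 -c "
from ins2 import *
ins2((646,-152),50,70,135,(-114,0,170),n=2)"
```

```text
grip z 243
t 41.25 shift [-0.51  1.35 -0.57] turn [-0.2  8.9  1.5] | |d| 1.6cm |w| 9.0
1 [-41.  27. 105.  71.  75. -41.] 0.0 tip [ 655. -130.  229.]
2 [-42.  29. 104.  74.  78. -42.] 0.0 tip [ 661. -134.  241.]
```

Call:
jog_arm --motion "-0.1 0.3 -0.1 0 2 0.3; -0.2 0.6 -0.2 -0.1 4 0.6; -0.4 1 -0.4 -0.1 6.5 1; -0.5 1.3 -0.5 -0.2 8.5 1.4; -0.5 1.3 -0.6 -0.2 8.9 1.5; -0.5 1.3 -0.6 -0.2 8.9 1.5; -0.5 1.3 -0.6 -0.2 8.9 1.5; -0.5 1.3 -0.6 -0.2 8.9 1.5; -0.5 1.3 -0.6 -0.2 8.9 1.5; -0.5 1.3 -0.6 -0.2 8.9 1.5"

```text
t: 42.08
position: [557.0, -255.6, 304.5]
tool_rot: [179.2, -69.8, 51.1]
contact_force: [0.5, -0.1, -0.4]
gripper_width: 0.097
```

```bash
python3 -c "
from ins2 import *
from m0 import circ
bottom((-114,0,170))
W=np.vstack([cloud(env.grab_frame(n)).reshape(-1,3) for n in('top','scene')]); m=(np.hypot(W[:,0]-646,W[:,1]+152)<48)&(W[:,2]>88)&(W[:,2]<99); print(m.sum(),circ(W[m][:,:2]))
ins2((646,-152),50,70,45,(-114,0,170),n=2)"
```

```text
bottom now [ 634. -164.  139.]
364 (array([ 646.02209915, -152.45269336]), np.float64(38.709045811568615))
grip z 153
t 42.18 shift [-8.92  0.1   3.05] turn [-0.2  0.2  0.4] | |d| 9.4cm |w| 0.5
1 [-42.  33. 105.  75.  77. -46.] 0.0 tip [ 661. -132.  198.]
2 [-42.  38. 104.  76.  75. -50.] 0.0 tip [ 661. -134.  151.]
```

Call:
jog_arm --motion "-0.5 0 0.2 0 0 0.2; -1.5 0 0.5 0 0 0.4; -2.7 0 0.9 0 0 0.4; -4 0 1.4 0 0 0.4; -5.3 0.1 1.8 -0.2 0.2 0.4; -6.5 0.1 2.2 -0.2 0.2 0.4; -7.6 0.1 2.6 -0.2 0.2 0.4; -8.4 0.1 2.9 -0.2 0.2 0.4; -8.9 0.1 3 -0.2 0.2 0.4; -8.9 0.1 3 -0.2 0.2 0.4"

```text
t: 43.02
position: [556.0, -258.5, 208.6]
tool_rot: [-179.4, -70.0, 49.5]
contact_force: [-0.6, -0.7, 0.7]
gripper_width: 0.094
```

Call:
jog_arm --motion "0 0 0 0 0 0; 0 0 0 0 0 0; 0 0 0 0 0 0; 0 0 0 0 0 0; 0 0 0 0 0 0; 0 0 0 0 0 0; 0 0 -0.5 0 0 0; 0 0 -1.5 0 0 0; 0 0 -3 0 0 0; 0 0 -4.5 0 0 0" --jaw 3

```text
t: 43.85
position: [528.4, -292.0, 226.2]
tool_rot: [-179.9, -70.0, 49.9]
contact_force: [0.2, -0.8, 0.9]
gripper_width: 0.347
```

Call:
jog_arm --motion "0.5 0 -2 0 0 0; 1.5 0 -4 0 0 0; 3 0 -6 0 0 0; 5 0 -7 0 0 0; 7 0 -8 0 0 0; 9 0 -9 0 0 0; 11 0 -10 0 0 0; 13 0 -10 0 0 0; 14 0 -10 0 0 0; 14 0 -10 0 0 0"

```text
t: 44.68
position: [499.5, -327.6, 394.8]
tool_rot: [179.1, -70.0, 50.7]
contact_force: [-0.3, -0.1, 0.1]
gripper_width: 0.35
```

```bash
python3 - <<'E'
from m1 import *
f,g=survey()
for nm,x in(('top',f),('scene',g)):
    W=cloud(x)
    for d in env.boxes_of(x,'stick1_c'): u,v=d['pixel']; print(nm,np.round(d['pixel']),round(d['score'],2),np.round(W[int(v),int(u)]))
    hsv=cv2.cvtColor(x['image'],cv2.COLOR_RGB2HSV); k=cv2.inRange(hsv,(8,60,80),(28,255,255))>0
    for n,c in dict(mug1=(658,147),tum1=(677,3.5),tum2=(646,-152)).items():
        m=k&(np.hypot(W[...,0]-c[0],W[...,1]-c[1])<75)&(W[...,2]>20)&(W[...,2]<165)&((W[...,2]>103)|(np.hypot(W[...,0]-c[0],W[...,1]-c[1])<35)); q=W[m]
        if len(q)>3: a=q[q[:,2].argmax()]; b=q[q[:,2].argmin()]; print(nm,n,len(q),'hi',np.round(a),'lo',np.round(b))
a=f['image'][120:215,270:490]; b=g['image'][160:400,170:430]
cv2.imwrite('pics/p3.png',np.hstack([cv2.resize(a,(440,190)).repeat(1,0),np.zeros((190,1,3),np.uint8),cv2.resize(b,(206,190))])[...,::-1])
E
```

```text
t 44.6833 [ 500. -328.  395.] [-50.  21. 102.  68.  87. -35.]
rim [ 546. -396.] 38.7 508
rim [ 626. -243.] 38.5 400
rim [ 645. -153.] 37.9 514
rim [638. 283.] 28.6 80
rim [658. 147.] 37.6 304
rim [677.   3.] 37.8 428
box [459. 252.] [ 61. 166.] 0.2 68.76789431508007
top stick blob 50 [[617.0, -233.0], [617.0, -275.0], [604.0, -274.0], [604.0, -232.0]]
scene stick blob 116 [[576.0, -236.0], [620.0, -210.0], [629.0, -225.0], [586.0, -250.0]]
top [418. 173.] 0.53 [ 628. -253.    8.]
top [386. 156.] 0.5 [ 680. -154.    4.]
top mug1 35 hi [687. 188. 137.] lo [655. 136.  21.]
top tum1 46 hi [715.  38. 138.] lo [662.  -4.  25.]
top tum2 40 hi [ 680. -115.  137.] lo [ 637. -154.   25.]
scene [327. 280.] 0.59 [ 663. -131.   98.]
scene mug1 112 hi [685. 190. 130.] lo [670. 162.  56.]
scene tum1 120 hi [714.  34. 136.] lo [671.  37.  35.]
scene tum2 145 hi [ 677. -116.  135.] lo [ 631. -122.   21.]
```

View pics/p3.png

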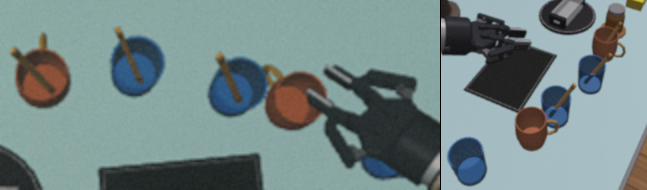

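```bash
python3 -c "
from h import *
s=env.sense(); print(s['t'],s['contact_force'],np.abs(s['qd']).max()); print(env.finish_job())"
```

```text
44.8833 [0.64077869 0.60559957 0.68528887] 0.5549798401844953
the job is handed in; nothing more can be done
None
```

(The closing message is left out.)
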